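# Sort the bar-top handful into its trays before opening

## Robot

A 7-joint arm with a two-finger parallel gripper is mounted at the origin on the work surface. World frame = base frame: x ahead of the robot, y to its left, z up, the work surface at z = 0. Lengths are in m, angles in degrees, forces in N, time in s.
With the tool pointing down it reaches from about 0.4 to 0.85 m from the base axis. Payload 6.9 kg.
Tool frame: the origin (TCP) lies midway between the tips of the shut fingers; the grasp point (between the pads) lies 19 mm behind it; z points along the fingers, y is the direction in which the jaws open and shut (so a half turn about z gives the same grasp; the last joint's range is limited). The gripper opens to 85 mm and grips with 20 to 120 N. Pads are 22 mm wide; open, the fingers measure 114 mm over their backs; the gripper's body (76 mm by 85 mm) begins 54 mm behind the grasp point. The pads swing forward as they close: fully open they stand 13 mm farther back than shut.
Start: joints at [74.742, 29.078, -13.613, 85.955, 7.202, 65.827, -8.869], TCP at [0.227, -0.582, 0.231] pointing down, gripper open.
Joint ranges: [-176.47, 176.47], [-13.61, 117.27], [-81.72, 77.17], [0.22, 143.17], [-87.28, 267.28], [10, 112.55], [-165.47, 165.47]. Speed limits (degrees/s): [136.94, 136.94, 180, 180, 180, 180, 180].

## Interface

Orientations are given as [roll, pitch, yaw] about the fixed x, y, z axes, in that order (R = Rz(yaw) Ry(pitch) Rx(roll)).
In Python, from plant import monitor, snapshot, job gives the robot as it stands.
- The arm moves only by the tool apply_moves, never from a script. Its argument "commands" is a list of rows, each a list of 6 numbers: the shift along the world's x, y, z in cm, then the turn, a rotation vector about the world's x, y, z in degrees. A call has 1 to 5 rows; each row shifts and turns the pose as measured when the row begins; what a row does not reach is not made up. A row lasts 1/10 s, in which the tool goes at most 50 mm and 8.59 degrees, less where a joint would pass 70% of its speed; a pose out of reach is approached as far as the arm can. A call is refused whole if a number of a shift passes 5 or a number of a turn 8.59, either way. A call with a gripper value outside its range is refused whole. "grip" is the opening, from -1 (shut) to 1 (fully open), set as the call begins (left out, the last holds). The fingers move at their own pace and stop on an object; "newtons" is the grip in N (left out, the last holds). Time passes only in rows, so rows that do not move let the fingers close. It gives the time, the measured TCP pose, the force and the opening at its end, in the units of the state.
- monitor.sense(): the state, without advancing time (a new reading comes with each control period).
- snapshot(name): name is "scene" or "top"; returns a dict with "img" (400x640x3 uint8, red, green, blue), "fx", "fy", "cx", "cy" (pixels), "dist" ([k1, k2, p1, p2, k3] as OpenCV has them; the pictures are not rectified), "position" and "orientation" of the camera in the world. Camera axes: x right, y up, looking along -z (the intrinsics and any distortion apply to the point x, -y, -z); pixel columns grow to the right and rows downward; lengths in m; the calibration is good to about 2 mm. A picture is of the moment at which its call begins. There is no depth.
- job.job_done(): hands the job in, once; it reports no verdict.
The state is a dict: "t": time; "joint_positions": joint angles; "joint_velocities": joint speeds; "joint_torque": joint torques, N m; "tool_pos": TCP position; "eef_rot": TCP orientation; "contact_force": force on the tool from outside, world axes, zero at the start; "torque": the same for the moment, N m; "finger_gap": opening from 0.0 (shut) to 1.0 (fully open).
Only numpy, scipy, OpenCV 4.12 (cv2) and the standard library are available. Lean on these libraries where they do the work, as an engineer would, in place of code of your own. Each camera call takes 0.05 s, during which the arm holds its last target.

## Task

Get the bar counter ready for opening: stand the two sake cups (white and blue) in the pale wooden tray, one in each bay, the two sauce cruets in the red tray, one in each bay, and the copper measure in the black drip tray. Keep everything upright, set each piece down on the tray's floor rather than dropping it, and leave the green tumbler and the stack of coasters where they are.

Things in the scene. Friction and masses are not known exactly. Their poses are not given: they have to be found in the camera images.
- white_cup_mid (a point): White glazed sake cup, an open round cup 50 mm high, 54 mm across at the rim, near-straight outside (52 mm across 12 mm up, foot 40 mm across), about 100 g, standing upright, loose. The point is on its axis half-way up, 25 mm above its underside; z is up its axis.
- blue_cup_mid (a point): Blue glazed sake cup, an open round cup 50 mm high, 54 mm across at the rim, near-straight outside (52 mm across 12 mm up, foot 40 mm across), about 100 g, standing upright, loose. The point is on its axis half-way up, 25 mm above its underside; z is up its axis.
- brown_cruet_mid (a point): Sauce cruet, upright, loose, 240 g, 96 mm high: white round body 58 mm across low down, narrowing to a 32 mm neck; reddish-brown lid, fast to it, is a straight cylinder 40 mm across from 72 to 96 mm above the underside: grip there. Small spout on one side, for looks. Point: on its axis half-way up, 48 mm above its underside (mid-lid is 36 mm above the point); z up its axis.
- black_cruet_mid (a point): Sauce cruet, upright, loose, 240 g, 96 mm high: white round body 58 mm across low down, narrowing to a 32 mm neck; black lid, fast to it, is a straight cylinder 40 mm across from 72 to 96 mm above the underside: grip there. Small spout on one side, for looks. Point: on its axis half-way up, 48 mm above its underside (mid-lid is 36 mm above the point); z up its axis.
- measure_mid (a point): Copper-coloured bar measure, an open round beaker 70 mm high, 46 mm across at the rim and 44 mm at the foot, about 120 g, standing upright, loose. The point is on its axis half-way up, 35 mm above its underside; z is up its axis.
- cup_tray: Pale wooden cup tray, fixed, 86 mm (x) by 166 mm (y); walls 5 mm thick, tops 16 mm above the counter; floor top 4 mm above the counter. A cross wall, 4 mm thick and as high as the rim, makes two square bays 76 by 76 mm inside, centred 40 mm either side of the tray centre along its y axis. Origin: centre of the underside; x short side, y long side, z up.
- cruet_tray: Red lacquer-like cruet tray, fixed, 86 mm (x) by 166 mm (y); walls 5 mm thick, tops 16 mm above the counter; floor top 4 mm above the counter. A cross wall, 4 mm thick and as high as the rim, makes two square bays 76 by 76 mm inside, centred 40 mm either side of the tray centre along its y axis. Origin: centre of the underside; x short side, y long side, z up.
- drip_tray: Black square drip tray with a steel-and-black striped floor, fixed to the counter, 102 mm by 102 mm outside, rim 14 mm wide and 12 mm high from the counter, one square bay 74 mm by 74 mm inside; its floor is 4 mm above the counter. Origin: centre of the underside, on the counter; x and y along its sides, z up.
- tumbler_mid (a point): Bystander, to be left alone: green glass tumbler, 75 mm high, 62 mm across the rim, loose. The point is on its axis half-way up, 37 mm above the counter.
- coasters_mid (a point): Bystander, to be left alone: stack of round brown coasters, 86 mm across and 20 mm high, one loose body. The point is at its centre, 10 mm above the counter.
There are look-alikes about, which are no part of the job. Leave any yellow look-alike of the part that bears measure_mid alone. Leave any yellow look-alike of the part that bears blue_cup_mid alone.

How it is judged:
By the outcome, as a careful person would: the job done as asked, in the order asked, and still so for the second after the job is handed in, with the robot touching nothing.
It also fails if it takes over 136 s, if anything falls off the work surface, if the arm or the gripper's body presses on something with over 40 N, if the wrist force passes 120 N, or if a joint passes its speed limit or range.

## Working session

There is one attempt and no reset: what is moved stays moved. The work goes in short steps, Python scripts to look and compute and a tool call to move; the robot and the scene stay as the last step left them, time stands still between calls to the robot, and variables do not carry over. Pictures are saved under pics/ and viewed, and the job is handed in when it is done.

Besides the shell and the picture viewer there is one more tool, called after ">>>" by a JSON object that holds its "name" and its "arguments". apply_moves: Moves the arm, as the interface text tells. Its arguments: {"type":"object","properties":{"commands":{"type":"array","items":{"type":"array","items":{"type":"number"}}},"grip":{"type":"number"},"newtons":{"type":"number"}},"required":["commands"]}

```bash
mkdir -p pics; ls; python3 - <<'E'
from plant import monitor, snapshot
import cv2
s=monitor.sense(); print({k:s[k] for k in ('t','tool_pos','eef_rot','contact_force','finger_gap')})
for n in ('scene','top'):
    d=snapshot(n); cv2.imwrite(f'pics/{n}0.png',d['img'][:,:,::-1]); print({k:d[k] for k in d if k!='img'})
E
```

```text
pics
{'t': 0.0, 'tool_pos': array([ 0.22681891, -0.58183455,  0.23041178]), 'eef_rot': array([-1.79895642e+02,  8.14949620e-04,  2.13071757e+01]), 'contact_force': array([0.29280518, 0.14698149, 0.32904145]), 'finger_gap': 0.9967913616142614}
{'fx': 494.9305981483871, 'fy': 494.9305981483871, 'cx': 316.8697820555007, 'cy': 194.41812541843436, 'dist': array([-0.03346152,  0.        ,  0.        ,  0.        ,  0.        ]), 'position': array([1.10366116, 0.37910835, 1.13811681]), 'orientation': array([ 32.98731715,  -0.23268738, 122.35306827])}
{'fx': 381.98060535387515, 'fy': 381.98060535387515, 'cx': 319.23099062209207, 'cy': 199.2981348488104, 'dist': array([-0.06384197,  0.        ,  0.        ,  0.        ,  0.        ]), 'position': array([ 0.39965842, -0.00912986,  1.04812139]), 'orientation': array([  6.4976155 ,   0.29474427, -91.27967307])}
```

View pics/scene0.png

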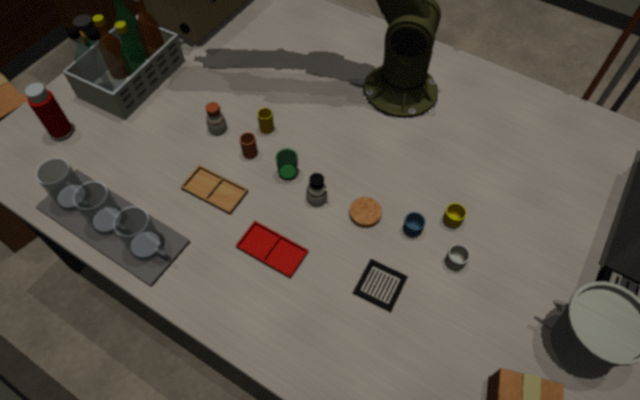

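View pics/top0.png

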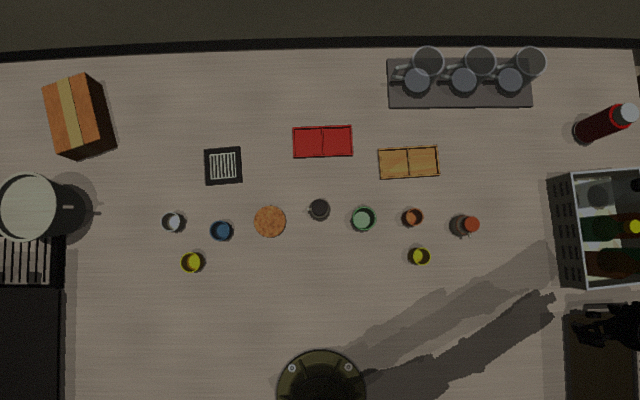

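The scene view shows these candidates:
- White cup (457,257) and blue cup (413,224), with a yellow look-alike cup at (455,214).
- Black cruet (317,188) and brown-lid cruet (215,118). The red bottle at (48,110) is a possible confusion.
- Copper measure (249,145), with a yellow look-alike at (265,120).
- Tumbler (287,163) and coasters (365,211).
- Trays: pale (215,189), red (272,249), black drip (381,285).

Next I'll check these in close crops.

```bash
cat > h.py <<'E'
import numpy as np, cv2
from scipy.spatial.transform import Rotation as R
from plant import monitor, snapshot
def cam(n):
    d=snapshot(n); d['K']=np.array([[d['fx'],0,d['cx']],[0,d['fy'],d['cy']],[0,0,1.]])
    d['R']=R.from_euler('xyz',d['orientation'],degrees=True).as_matrix(); d['p']=np.array(d['position']); return d
def ray(d,uv):
    q=cv2.undistortPoints(np.array(uv,float).reshape(-1,1,2),d['K'],np.array(d['dist'])).reshape(-1,2)
    v=np.c_[q[:,0],-q[:,1],-np.ones(len(q))]@d['R'].T; return v
def plane(d,uv,z):
    v=ray(d,uv); return d['p']+v*((z-d['p'][2])/v[:,2])[:,None]
def proj(d,P):
    c=(np.atleast_2d(P)-d['p'])@d['R']; c=c*[1,-1,-1]
    return cv2.projectPoints(c.reshape(-1,1,3),np.zeros(3),np.zeros(3),d['K'],np.array(d['dist']))[0].reshape(-1,2)
def crop(d,x0,y0,x1,y1,s,name):
    im=cv2.resize(d['img'][y0:y1,x0:x1,::-1],None,fx=s,fy=s,interpolation=cv2.INTER_CUBIC)
    im=np.clip(im*1.5,0,255).astype('uint8'); cv2.imwrite('pics/'+name+'.png',im)
E
python3 - <<'E'
from h import *
t=cam('top'); s=cam('scene')
crop(t,150,110,490,280,2.3,'tc'); crop(s,170,90,490,310,2.4,'sc')
E
```

```text
(no output)
```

View pics/tc.png

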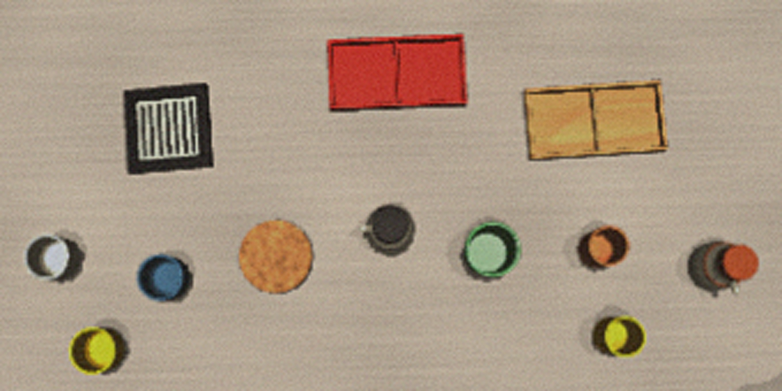

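View pics/sc.png

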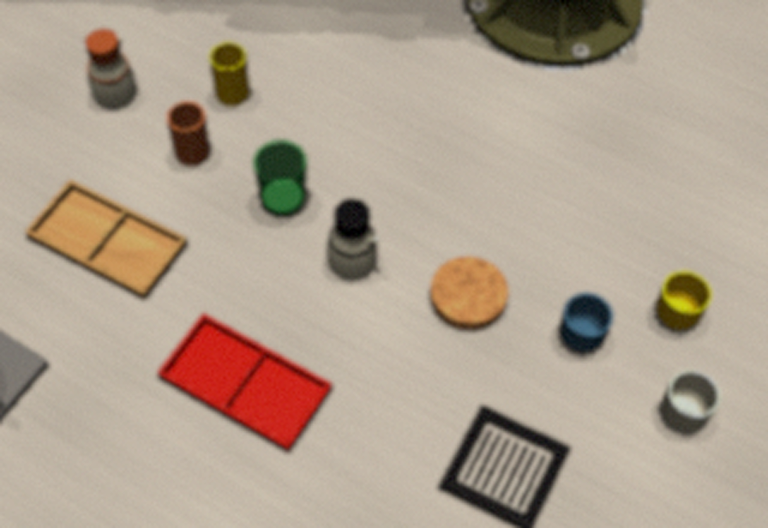

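```bash
python3 - <<'E'
from h import *
D={'top':cam('top'),'scene':cam('scene')}
hsv={k:cv2.cvtColor(d['img'],cv2.COLOR_RGB2HSV).astype(int) for k,d in D.items()}
for n in D: np.save('pics/'+n+'.npy',D[n]['img'])
def blob(n,box,f):
    x0,y0,x1,y1=box; h=hsv[n][y0:y1,x0:x1]; m=f(h[...,0],h[...,1],h[...,2]).astype('uint8')
    m=cv2.morphologyEx(m,cv2.MORPH_CLOSE,np.ones((3,3)))
    c,_=cv2.findContours(m,cv2.RETR_EXTERNAL,cv2.CHAIN_APPROX_NONE); c=max(c,key=cv2.contourArea)
    hull=cv2.convexHull(c); M=cv2.moments(hull); b=cv2.boundingRect(c)
    return np.array([M['m10']/M['m00']+x0,M['m01']/M['m00']+y0]),cv2.contourArea(hull),(b[0]+x0,b[1]+y0,b[2],b[3]),hull+[x0,y0]
blue=lambda h,s,v:(h>95)&(h<125)&(s>90)
cop=lambda h,s,v:((h<14)|(h>172))&(s>105)
lid=lambda h,s,v:((h<12)|(h>172))&(s>140)
grn=lambda h,s,v:(h>45)&(h<90)&(s>60)
cst=lambda h,s,v:(h<22)&(s>90)
blk=lambda h,s,v:(v<45)
yel=lambda h,s,v:(h>22)&(h<36)&(s>150)
B={'blue':(blue,(205,215,240,245),(395,205,435,245)),'measure':(cop,(395,203,428,232),(235,128,262,162)),
'brownlid':(lid,(455,205,490,245),(200,98,228,118)),'tumbler':(grn,(345,200,385,238),(270,140,305,188)),
'coasters':(cst,(245,200,292,242),(340,190,388,232)),'blacklid':(blk,(300,192,340,226),(305,170,330,189)),
'yelcup':(yel,(175,245,210,280),(440,200,470,232)),'yelmeas':(yel,(405,245,435,270),(255,105,277,135))}
for k,(f,bt,bs) in B.items():
    a=blob('top',bt,f); b=blob('scene',bs,f)
    va=ray(D['top'],a[0])[0]; vb=ray(D['scene'],b[0])[0]
    A=np.c_[va,-vb]; l=np.linalg.lstsq(A,D['scene']['p']-D['top']['p'],rcond=None)[0]
    P1=D['top']['p']+l[0]*va;P2=D['scene']['p']+l[1]*vb
    print(k,a[0].round(1),a[2],b[0].round(1),b[2],((P1+P2)/2).round(4),'gap',np.linalg.norm(P1-P2).round(4))
red=lambda h,s,v:((h<6)|(h>174))&(s>170)
pale=lambda h,s,v:(h>10)&(h<25)&(s>110)
bl=lambda h,s,v:v<75
for k,f,bt,bs,z,L in (('red',red,(285,115,360,165),(230,215,315,280),.016,0),('pale',pale,(370,138,448,186),(175,160,255,218),.016,0),('drip',bl,(198,138,248,192),(345,255,412,315),.012,0)):
  for n,bx in (('top',bt),('scene',bs)):
    a=blob(n,bx,f); ap=cv2.approxPolyDP(a[3],5,True).reshape(-1,2); r=plane(D[n],a[3].reshape(-1,2),z)[:,:2]*1000
    q=cv2.minAreaRect(r.astype('float32')); print(k,n,a[2],q, ap.tolist())
E
```

```text
blue [220.1 230.2] (211, 221, 19, 20) [413.7 224. ] (405, 213, 19, 23) [0.4389 0.2582 0.035 ] gap 0.002
measure [412.5 216.9] (402, 208, 22, 18) [248.4 144.8] (240, 133, 17, 25) [ 0.4617 -0.2523  0.0397] gap 0.0007
brownlid [471.1 223.8] (464, 217, 16, 15) [212.5 109.2] (206, 103, 13, 15) [ 0.438  -0.3916  0.0834] gap 0.0002
tumbler [363.5 218.1] (352, 206, 25, 25) [286.8 163.4] (276, 149, 22, 31) [ 0.4613 -0.1211  0.0457] gap 0.0016
coasters [269.4 221.1] (254, 206, 32, 32) [365.  211.4] (349, 197, 33, 30) [0.4614 0.1295 0.0143] gap 0.0014
blacklid [318.8 209.4] (309, 200, 20, 21) [316.3 181.4] (310, 174, 14, 15) [ 0.4853 -0.0068  0.0772] gap 0.0041
yelcup [190.6 262.2] (180, 253, 23, 20) [454.5 214.3] (445, 203, 21, 24) [0.3563 0.3358 0.0367] gap 0.0032
yelmeas [420.9 256.1] (412, 248, 19, 17) [265.3 119.8] (258, 109, 15, 24) [ 0.3577 -0.2695  0.0363] gap 0.0029
red top (293, 125, 60, 33) ((680.6716918945312, -17.73870086669922), (86.26371765136719, 163.14659118652344), 1.287782073020935) [[350, 125], [352, 154], [294, 156], [294, 127]]
red scene (237, 222, 70, 55) ((684.2008666992
[... 153 characters left out ...]
, 62, 34) ((616.9747924804688, -255.2266845703125), (86.2852783203125, 166.49398803710938), 2.3885281085968018) [[436, 145], [438, 175], [380, 178], [378, 149]]
pale scene (182, 166, 65, 47) ((621.0777587890625, -254.62542724609375), (85.57905578613281, 166.49952697753906), 2.646259069442749) [[199, 166], [246, 190], [230, 212], [182, 188]]
drip top (204, 146, 39, 40) ((618.896728515625, 259.514404296875), (105.1816177368164, 103.96775817871094), 3.8169713020324707) [[239, 146], [242, 182], [206, 185], [204, 149]]
drip scene (353, 259, 54, 53) ((621.5176391601562, 260.6372985839844), (104.59944152832031, 101.04241943359375), 4.000120162963867) [[371, 259], [406, 276], [390, 311], [353, 293]]
```

```bash
python3 - <<'E'
from h import *
D={'top':cam('top'),'scene':cam('scene')}
for k,a,b,z in (('blue',(220.1,230.2),(413.7,224),.025),('measure',(412.5,216.9),(248.4,144.8),.035),('brownlid',(471.1,223.8),(212.5,109.2),.084),('tumbler',(363.5,218.1),(286.8,163.4),.037),('coast',(269.4,221.1),(365,211.4),.01),('blacklid',(318.8,209.4),(316.3,181.4),.084)):
    print(k,z,plane(D['top'],a,z)[0,:2].round(4),plane(D['scene'],b,z)[0,:2].round(4))
crop(D['top'],155,205,195,240,16,'w1');crop(D['scene'],435,235,480,275,14,'w2')
crop(D['top'],300,190,340,230,14,'b1')
a=cv2.imread('pics/w1.png');b=cv2.imread('pics/w2.png');c=cv2.imread('pics/b1.png')
print(a.shape,b.shape)
cv2.imwrite('pics/w.png',np.vstack([np.hstack([cv2.resize(x,(400,400)) for x in(a,b)])]))
cv2.imwrite('pics/b.png',c)
E
```

```text
blue 0.025 [0.4388 0.2617] [0.4333 0.2564]
measure 0.035 [ 0.4623 -0.2537] [ 0.4589 -0.2545]
brownlid 0.084 [ 0.438  -0.3914] [ 0.4382 -0.3911]
tumbler 0.037 [ 0.4621 -0.1227] [ 0.4558 -0.1244]
coast 0.01 [0.4614 0.1306] [0.4593 0.1279]
blacklid 0.084 [ 0.4838 -0.005 ] [ 0.4903 -0.0061]
(560, 640, 3) (560, 630, 3)
```

View pics/w.png

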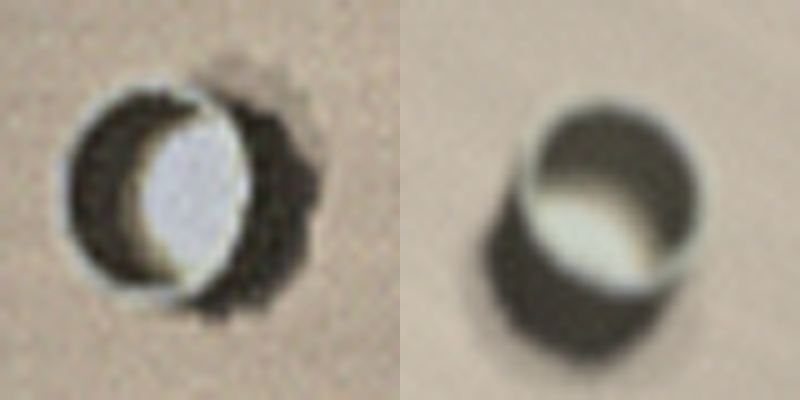

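View pics/b.png

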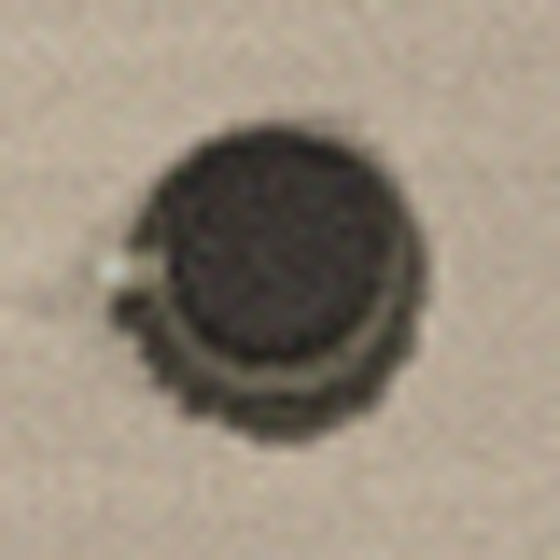

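```bash
python3 - <<'E'
from h import *
D={'top':cam('top'),'scene':cam('scene')}
for k,a,b,z in (('white',(170.2,221.3),(458.5,254),.05),('blue',(220.4,229.9),(414.1,220.3),.05)):
    print(k,z,plane(D['top'],a,z)[0,:2].round(4),plane(D['scene'],b,z)[0,:2].round(4))
print(plane(D['top'],(319.7,206.6),.096))
s=monitor.sense();print(s['t'],s['joint_positions'])
E
```

```text
white 0.05 [0.4639 0.3888] [0.4653 0.3893]
blue 0.05 [0.4386 0.2543] [0.4381 0.2552]
[[ 0.4897631  -0.00741781  0.096     ]]
0.5 [ 74.74313667  29.07804687 -13.61224968  85.95675454   7.2022549
  65.82753126  -8.86881337]
```

>>> {"name": "apply_moves", "arguments": {"commands": [[5, 3, 0, 0, 0, 8.5], [5, 3, 0, 0, 0, 8.5], [3, 4, 0, 0, 0, 8.5], [3, 4, 0, 0, 0, 8.5], [2, 4, 0, 0, 0, 8.5]], "grip": 1, "newtons": 30}}

```text
t: 1.0
tool_pos: [0.3968, -0.4093, 0.2306]
eef_rot: [179.8, 0.3, 63.8]
contact_force: [0.2, 1.1, 0.0]
finger_gap: 1.003
```

>>> {"name": "apply_moves", "arguments": {"commands": [[1, 4.9, 0, 0, 0, 8.5], [1, 4.9, 0, 0, 0, 8.5], [1, 4.9, 0, 0, 0, 8.5], [1, 4.9, 0, 0, 0, 0.7], [0, 5, 0, 0, 0, 0]]}}

```text
t: 1.5
tool_pos: [0.4389, -0.164, 0.2313]
eef_rot: [179.5, 0.4, 90.6]
contact_force: [0.5, 0.7, -0.2]
finger_gap: 1.0
```

>>> {"name": "apply_moves", "arguments": {"commands": [[0, 5, 0, 0, 0, 0], [0, 5, 0, 0, 0, 0], [0, 5, 0, 0, 0, 0], [0, 5, 0, 0, 0, 0], [0, 5, 0, 0, 0, 0]]}}

```text
t: 2.0
tool_pos: [0.4381, 0.0859, 0.233]
eef_rot: [179.2, 0.5, 90.5]
contact_force: [2.2, 0.4, -0.5]
finger_gap: 0.996
```

>>> {"name": "apply_moves", "arguments": {"commands": [[0.5, 5, 0, 0, 0, 0], [0.5, 5, 0, 0, 0, 0], [0.5, 5, 0, 0, 0, 0], [0.5, 5, 0, 0, 0, 0], [0, 5, 0, 0, 0, 0]]}}

```text
t: 2.5
tool_pos: [0.4574, 0.335, 0.2341]
eef_rot: [179.0, 0.6, 90.3]
contact_force: [1.2, -0.2, 1.0]
finger_gap: 0.998
```

```bash
python3 - <<'E'
from h import *
s=monitor.sense();print(s['t'],s['joint_positions'].round(1),s['tool_pos'],s['eef_rot'])
E
```

```text
2.5 [-11.9  27.4 -42.5  94.9  21.2  65.5 -59.9] [0.45738038 0.33496047 0.23410445] [178.97318885   0.55357203  90.27986468]
```

>>> {"name": "apply_moves", "arguments": {"commands": [[0.35, 2.7, 0, 0.55, 1, -0.3], [0.35, 2.7, -1, 0, 0, 0], [0, 0, -5, 0, 0, 0], [0, 0, -5, 0, 0, 0], [0, 0, -4, 0, 0, 0]]}}

```text
t: 3.0
tool_pos: [0.4634, 0.4059, 0.0865]
eef_rot: [179.5, -1.0, 90.6]
contact_force: [1.0, 0.3, -0.2]
finger_gap: 1.0
```

```bash
cat >> h.py <<'E'
def err(target,yaw=90):
    s=monitor.sense(); Rc=R.from_euler('xyz',s['eef_rot'],degrees=True); Rd=R.from_euler('xyz',[180,0,yaw],degrees=True)
    print('t',round(s['t'],2),'d cm',((np.array(target)-s['tool_pos'])*100).round(2),'rot',(Rd*Rc.inv()).as_rotvec(degrees=True).round(2),'F',s['contact_force'].round(1),'gap',round(s['finger_gap'],3),'j',s['joint_positions'].round(0))
E
cat > pic.py <<'E'
import sys
from h import *
n,x0,y0,x1,y1,s,name=sys.argv[1:]
crop(cam(n),int(x0),int(y0),int(x1),int(y1),float(s),name)
E
python3 -c "
from h import *
err([.4645,.389,.020])"; python3 pic.py scene 380 180 500 290 5 p1
```

```text
t 3.0 d cm [ 0.11 -1.69 -6.65] rot [-0.99  0.52 -0.56] F [ 1.   0.3 -0.2] gap 1.0 j [-21.  40. -37.  99.  30.  51. -70.]
```

View pics/p1.png

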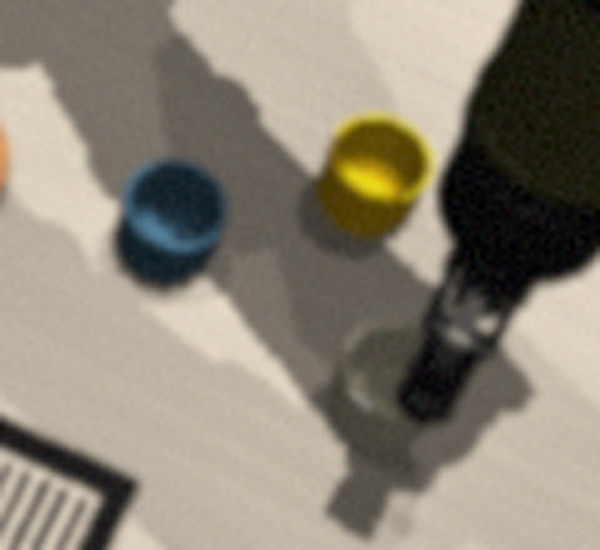

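The picture shows the gripper above and past the white cup (cup about (380,390) in the crop). It overshot +y by 17 mm, so I'll correct before descending.

>>> {"name": "apply_moves", "arguments": {"commands": [[0.1, -1.0, 0, -1, 0.5, -0.6], [0, -0.7, 0, 0, 0, 0], [0, 0, 0, 0, 0, 0]]}}

```text
t: 3.35
tool_pos: [0.4626, 0.3842, 0.0814]
eef_rot: [-179.5, 0.5, 89.9]
contact_force: [0.5, 0.6, 1.7]
finger_gap: 0.998
```

```bash
python3 -c "
from h import *
err([.4645,.389,.020])"
```

```text
t 3.35 d cm [ 0.19  0.48 -6.14] rot [ 0.55 -0.47  0.12] F [0.5 0.6 1.7] gap 0.998 j [-20.  40. -37.  99.  29.  52. -70.]
```

>>> {"name": "apply_moves", "arguments": {"commands": [[0.2, 0.4, 0, 0.3, -0.3, 0], [0, 0, -2, 0, 0, 0], [0, 0, -2, 0, 0, 0], [0, 0, -1.5, 0, 0, 0], [0, 0, 0, 0, 0, 0]]}}

```text
t: 3.85
tool_pos: [0.4704, 0.3925, 0.0345]
eef_rot: [179.3, -0.5, 89.7]
contact_force: [-0.4, 0.3, -0.3]
finger_gap: 0.998
```

```bash
python3 -c "
from h import *
err([.4645,.389,.020])"; python3 pic.py scene 380 180 500 290 5 p2;python3 pic.py top 130 180 230 280 5 p3
```

```text
t 3.85 d cm [-0.59 -0.35 -1.45] rot [-0.45  0.66  0.32] F [-0.4  0.3 -0.3] gap 0.998 j [-22.  43. -34. 101.  33.  45. -73.]
```

View pics/p2.png

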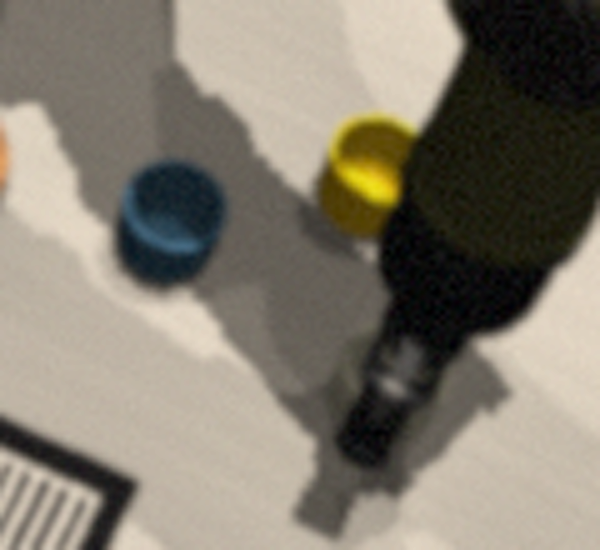

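View pics/p3.png

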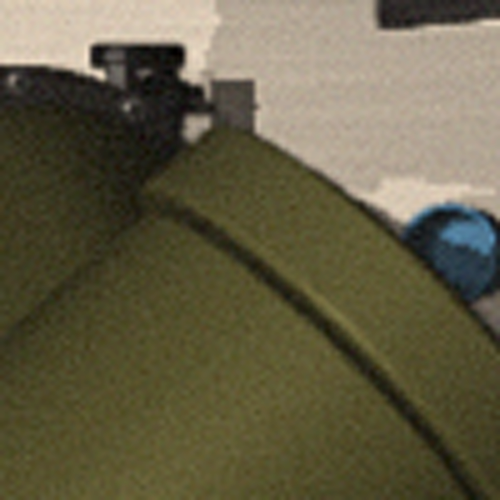

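The fingers straddle the white cup: the near finger is at (370,430) in the scene crop, and the other is hidden behind it. I'll lower the last bit and correct the position.

>>> {"name": "apply_moves", "arguments": {"commands": [[-0.5, -0.3, -0.6, -0.4, 0.6, 0.3], [0, 0, -0.6, 0, 0, 0], [0, 0, 0, 0, 0, 0]]}}

```text
t: 4.25
tool_pos: [0.4662, 0.3913, 0.0254]
eef_rot: [179.8, -0.2, 90.0]
contact_force: [0.4, 0.7, -0.6]
finger_gap: 1.001
```

```bash
python3 -c "
from h import *
err([.4645,.389,.020])"
```

```text
t 4.25 d cm [-0.17 -0.23 -0.54] rot [-0.25  0.23 -0.01] F [ 0.4  0.7 -0.6] gap 1.001 j [-22.  44. -34. 102.  33.  45. -73.]
```

>>> {"name": "apply_moves", "arguments": {"commands": [[-0.2, -0.2, -0.6, -0.2, 0.2, 0], [0, 0, 0, 0, 0, 0]]}}

```text
t: 4.45
tool_pos: [0.4641, 0.3891, 0.0191]
eef_rot: [180.0, -0.0, 90.0]
contact_force: [-0.2, 0.3, -1.0]
finger_gap: 1.001
```

>>> {"name": "apply_moves", "arguments": {"commands": [[0, 0, 0, 0, 0, 0], [0, 0, 0, 0, 0, 0], [0, 0, 0, 0, 0, 0], [0, 0, 0, 0, 0, 0], [0, 0, 0, 0, 0, 0]], "grip": -1, "newtons": 30}}

```text
t: 4.95
tool_pos: [0.464, 0.3893, 0.0194]
eef_rot: [180.0, -0.0, 90.0]
contact_force: [-0.1, -0.2, -1.6]
finger_gap: 0.61
```

```bash
python3 -c "
from h import *
err([.4645,.389,.020])"
```

```text
t 4.95 d cm [ 0.05 -0.03  0.06] rot [-0.04  0.03 -0.01] F [-0.1 -0.2 -1.6] gap 0.61 j [-22.  44. -34. 102.  34.  44. -73.]
```

>>> {"name": "apply_moves", "arguments": {"commands": [[0, 0, 1.5, 0, 0, 0], [0, 0, 3, 0, 0, 0], [0, 0, 4, 0, 0, 0], [0, 0, 4, 0, 0, 0], [0.5, -1.5, 2, 0, 0, 0]]}}

```text
t: 5.45
tool_pos: [0.4651, 0.3745, 0.1696]
eef_rot: [-179.7, 0.1, 90.3]
contact_force: [0.1, -0.6, -1.9]
finger_gap: 0.613
```

>>> {"name": "apply_moves", "arguments": {"commands": [[1, -3, 0.5, 0, 0, 0], [1.2, -4, 0, 0, 0, 0], [1.2, -4.5, 0, 0, 0, 0], [1.2, -4.5, 0, 0, 0, 0], [1.2, -4.5, 0, 0, 0, 0]]}}

```text
t: 5.95
tool_pos: [0.5226, 0.1723, 0.1864]
eef_rot: [179.7, -0.6, 91.1]
contact_force: [1.9, 1.1, -0.6]
finger_gap: 0.612
```

```bash
python3 -c "
from h import *
err([.6207,-.295,.16])"; python3 pic.py scene 160 90 500 310 2.3 p4
```

```text
t 5.95 d cm [  9.81 -46.73  -2.64] rot [-0.59  0.29 -1.07] F [ 1.9  1.1 -0.6] gap 0.612 j [  8.  29. -43. 101.  23.  58. -43.]
```

View pics/p4.png

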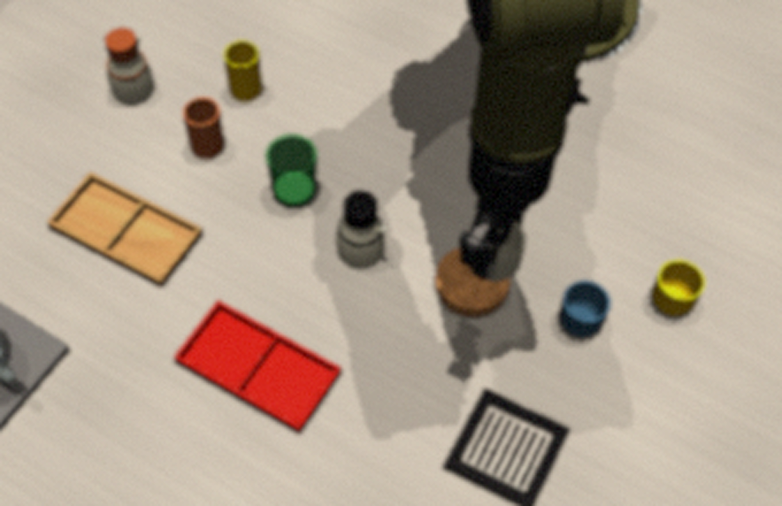

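The white cup is in the gripper (about (505,250) in the crop), and its old spot is empty. Carrying on to the pale tray.

>>> {"name": "apply_moves", "arguments": {"commands": [[1, -4.5, 0, -0.5, 0.3, -1], [1, -4.5, 0, 0, 0, 0], [1, -4.5, 0, 0, 0, 0], [1, -4.5, 0, 0, 0, 0], [1, -4.5, 0, 0, 0, 0]]}}

```text
t: 6.5
tool_pos: [0.5738, -0.0576, 0.1917]
eef_rot: [179.7, 0.2, 89.8]
contact_force: [1.3, 0.1, -0.1]
finger_gap: 0.609
```

>>> {"name": "apply_moves", "arguments": {"commands": [[1, -4.5, 0, 0, 0, 0], [1, -4.5, 0, 0, 0, 0], [1, -4, 0, 0, 0, 0], [0.5, -3, 0, 0, 0, 0], [0.5, -2, 0, 0, 0, 0]]}}

```text
t: 7.0
tool_pos: [0.6138, -0.2498, 0.1968]
eef_rot: [179.5, 0.3, 89.4]
contact_force: [-0.9, 0.1, -1.0]
finger_gap: 0.613
```

>>> {"name": "apply_moves", "arguments": {"commands": [[0, -1, 0, 0, 0, 0], [0, 0, 0, 0, 0, 0], [0, 0, 0, 0, 0, 0]]}}

```text
t: 7.3
tool_pos: [0.6133, -0.2622, 0.1978]
eef_rot: [179.5, 0.3, 89.2]
contact_force: [-0.2, -0.0, -1.5]
finger_gap: 0.609
```

```bash
python3 -c "
from h import *
err([.6207,-.295,.0235])"
```

```text
t 7.3 d cm [  0.74  -3.28 -17.43] rot [0.28 0.48 0.8 ] F [-0.2 -0.  -1.5] gap 0.609 j [ 43.  38. -41.  82.  26.  69.  -1.]
```

>>> {"name": "apply_moves", "arguments": {"commands": [[0.7, -1.7, 0, 0.3, 0.5, 0.8], [0, -1.6, 0, 0, 0, 0], [0, 0, -4, 0, 0, 0], [0, 0, -4, 0, 0, 0], [0, 0, -2, 0, 0, 0]]}}

```text
t: 7.8
tool_pos: [0.6234, -0.289, 0.1021]
eef_rot: [179.4, 0.0, 90.5]
contact_force: [0.3, 0.4, -0.3]
finger_gap: 0.607
```

```bash
python3 -c "
from h import *
err([.6207,-.295,.0235])"
```

```text
t 7.8 d cm [-0.27 -0.6  -7.86] rot [ 0.04  0.56 -0.5 ] F [ 0.3  0.4 -0.3] gap 0.607 j [ 43.  45. -38.  85.  30.  60.  -1.]
```

>>> {"name": "apply_moves", "arguments": {"commands": [[-0.2, -0.6, 0, 0, 0.6, -0.5], [0, 0, -2, 0, 0, 0], [0, 0, -2, 0, 0, 0], [0, 0, -1, 0, 0, 0], [0, 0, 0, 0, 0, 0]]}}

```text
t: 8.3
tool_pos: [0.6211, -0.2938, 0.0531]
eef_rot: [-179.8, 0.0, 90.0]
contact_force: [-0.5, 1.2, -0.7]
finger_gap: 0.618
```

```bash
python3 -c "
from h import *
err([.6207,-.295,.0235])"; python3 pic.py scene 160 130 300 230 5 p5;python3 pic.py top 340 110 460 210 5 p6
```

```text
t 8.3 d cm [-0.04 -0.12 -2.96] rot [ 0.01 -0.16 -0.03] F [-0.5  1.2 -0.7] gap 0.618 j [ 43.  48. -37.  87.  32.  56.  -3.]
```

View pics/p5.png

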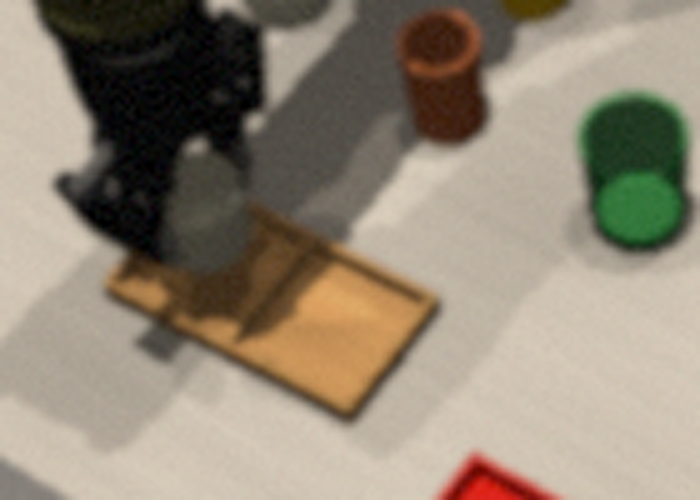

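View pics/p6.png

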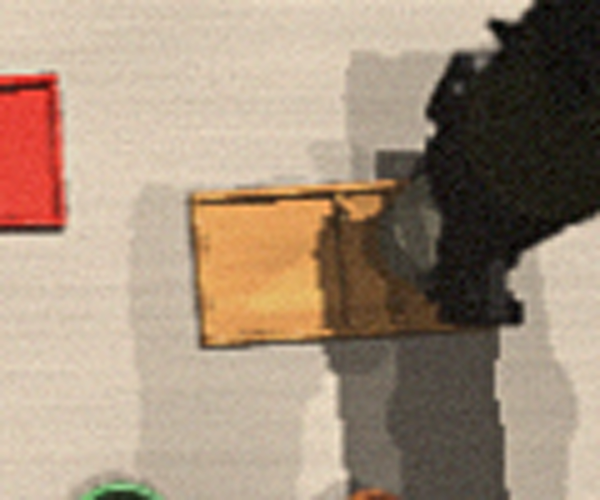

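The cup hangs over the far bay: (205,210) in the scene crop, clear of the cross wall. Lowering it gently.

>>> {"name": "apply_moves", "arguments": {"commands": [[0, -0.1, -1, 0, -0.1, 0], [0, 0, -1, 0, 0, 0], [0, 0, -0.4, 0, 0, 0], [0, 0, 0, 0, 0, 0]]}}

```text
t: 8.8
tool_pos: [0.6235, -0.2956, 0.0316]
eef_rot: [179.7, 0.2, 90.0]
contact_force: [-0.2, -0.5, -1.1]
finger_gap: 0.614
```

>>> {"name": "apply_moves", "arguments": {"commands": [[0, 0, -0.3, 0, 0, 0], [0, 0, 0, 0, 0, 0]]}}

```text
t: 9.0
tool_pos: [0.6235, -0.2955, 0.0283]
eef_rot: [179.7, 0.2, 90.0]
contact_force: [-0.1, 0.3, -0.7]
finger_gap: 0.616
```

```bash
python3 -c "
from h import *
err([.6207,-.295,.0235])"
```

```text
t 9.0 d cm [-0.28  0.05 -0.48] rot [ 0.15  0.29 -0.01] F [-0.1  0.3 -0.7] gap 0.616 j [ 42.  49. -36.  88.  33.  53.  -4.]
```

>>> {"name": "apply_moves", "arguments": {"commands": [[-0.2, 0, -0.4, 0, 0.2, 0], [0, 0, 0, 0, 0, 0]]}}

```text
t: 9.2
tool_pos: [0.6214, -0.2956, 0.0242]
eef_rot: [179.9, 0.2, 90.0]
contact_force: [-1.0, -0.4, -1.0]
finger_gap: 0.616
```

>>> {"name": "apply_moves", "arguments": {"commands": [[0, 0, -0.1, 0, 0, 0], [0, 0, 0, 0, 0, 0]]}}

```text
t: 9.4
tool_pos: [0.6218, -0.2956, 0.0235]
eef_rot: [179.9, 0.2, 90.0]
contact_force: [0.1, 0.0, -1.0]
finger_gap: 0.611
```

>>> {"name": "apply_moves", "arguments": {"commands": [[0, 0, -0.1, 0, 0, 0], [0, 0, 0, 0, 0, 0]]}}

```text
t: 9.6
tool_pos: [0.6219, -0.2957, 0.0236]
eef_rot: [179.8, 0.2, 90.0]
contact_force: [0.4, 0.3, -0.9]
finger_gap: 0.611
```

>>> {"name": "apply_moves", "arguments": {"commands": [[0, 0, -0.1, 0, 0, 0], [0, 0, 0, 0, 0, 0]]}}

```text
t: 9.8
tool_pos: [0.6222, -0.2959, 0.0234]
eef_rot: [179.8, 0.2, 90.0]
contact_force: [0.2, -0.6, -1.1]
finger_gap: 0.618
```

>>> {"name": "apply_moves", "arguments": {"commands": [[-0.1, 0, -0.3, 0, 0, 0], [0, 0, 0, 0, 0, 0]]}}

```text
t: 10.0
tool_pos: [0.6226, -0.2963, 0.0239]
eef_rot: [179.6, 0.4, 90.0]
contact_force: [0.8, -0.7, -1.6]
finger_gap: 0.613
```

It has stopped descending and is on the floor (TCP 23.5 mm, as expected), so I'll release.

>>> {"name": "apply_moves", "arguments": {"commands": [[0, 0, 0, 0, 0, 0], [0, 0, 0, 0, 0, 0], [0, 0, 0, 0, 0, 0], [0, 0, 0, 0, 0, 0]], "grip": 1}}

```text
t: 10.4
tool_pos: [0.6226, -0.2962, 0.0232]
eef_rot: [179.6, 0.3, 90.0]
contact_force: [-0.4, -0.2, 0.1]
finger_gap: 0.998
```

>>> {"name": "apply_moves", "arguments": {"commands": [[0, 0, 2, 0, 0, 0], [0, 0, 3, 0, 0, 0], [0, 0, 4, 0, 0, 0], [0, 0, 4, 0, 0, 0], [0, 1, 2, 0, 0, 0]]}}

```text
t: 10.9
tool_pos: [0.6183, -0.2867, 0.1713]
eef_rot: [-179.8, 0.1, 89.9]
contact_force: [0.7, 0.1, 0.4]
finger_gap: 0.995
```

>>> {"name": "apply_moves", "arguments": {"commands": [[-0.5, 3, 0, 0, 0, 0], [-1, 4, 0, 0, 0, 0], [-1.5, 4.5, 0, 0, 0, 0], [-2, 4.5, 0, 0, 0, 0], [-2, 4.5, 0, 0, 0, 0]]}}

```text
t: 11.4
tool_pos: [0.5491, -0.0833, 0.1741]
eef_rot: [179.7, 0.3, 89.2]
contact_force: [0.9, 1.0, -0.5]
finger_gap: 1.002
```

```bash
python3 -c "
from h import *
err([.4383,.2548,.16])"; python3 pic.py scene 160 90 500 310 2.3 p7
```

```text
t 11.4 d cm [-11.08  33.81  -1.41] rot [0.27 0.27 0.84] F [ 0.9  1.  -0.5] gap 1.002 j [ 33.  30. -42. 101.  24.  57. -19.]
```

View pics/p7.png

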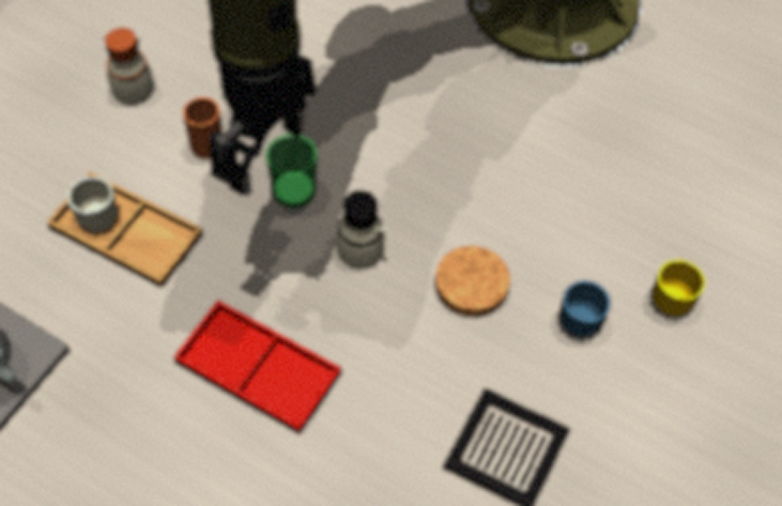

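The white cup stands upright in the far bay at (95,205) in the crop. Next is the blue cup.

>>> {"name": "apply_moves", "arguments": {"commands": [[-1.5, 4.5, 0, 0.3, 0.3, 0.8], [-1.5, 4.5, 0, 0, 0, 0], [-1.5, 4.5, 0, 0, 0, 0], [-1.5, 4.5, 0, 0, 0, 0], [-1.5, 4.5, 0, 0, 0, 0]]}}

```text
t: 11.95
tool_pos: [0.4716, 0.1444, 0.1746]
eef_rot: [-179.9, -0.2, 90.2]
contact_force: [1.5, 0.7, 0.8]
finger_gap: 1.002
```

>>> {"name": "apply_moves", "arguments": {"commands": [[-1.5, 4, 0, 0, 0, 0], [-0.8, 3, 0, 0, 0, 0], [-0.5, 1.5, 0, 0, 0, 0], [0, 0, 0, 0, 0, 0]]}}

```text
t: 12.35
tool_pos: [0.4391, 0.2404, 0.1756]
eef_rot: [-180.0, -0.4, 90.9]
contact_force: [-0.8, -1.0, -0.1]
finger_gap: 0.998
```

```bash
python3 -c "
from h import *
err([.4383,.2548,.02])"
```

```text
t 12.35 d cm [ -0.08   1.44 -15.56] rot [-0.41 -0.02 -0.88] F [-0.8 -1.  -0.1] gap 0.998 j [ -1.  26. -44. 109.  22.  54. -54.]
```

>>> {"name": "apply_moves", "arguments": {"commands": [[-0.1, 1.3, 0, -0.4, 0, -0.9], [0, 0, -3, 0, 0, 0], [0, 0, -4, 0, 0, 0], [0, 0, -2, 0, 0, 0], [0, 0, 0, 0, 0, 0]]}}

```text
t: 12.85
tool_pos: [0.4417, 0.2496, 0.0833]
eef_rot: [179.8, 0.1, 89.7]
contact_force: [0.1, 0.1, 0.7]
finger_gap: 0.999
```

```bash
python3 -c "
from h import *
err([.4383,.2548,.02])";python3 pic.py top 180 190 260 260 6 p8
```

```text
t 12.85 d cm [-0.34  0.52 -6.33] rot [0.1  0.17 0.26] F [0.1 0.1 0.7] gap 0.999 j [ -7.  33. -38. 114.  30.  43. -64.]
```

View pics/p8.png

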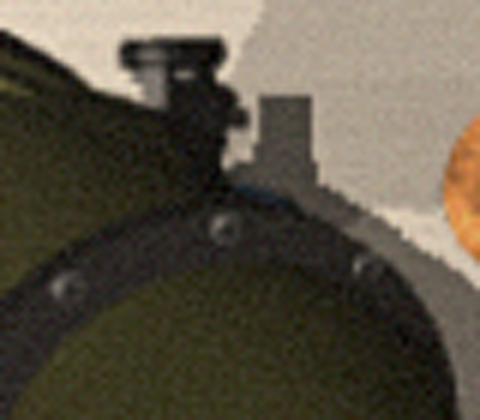

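The arm hides the cup in the top view, with only a blue sliver at (260,190). I'll rely on the measured position and descend slowly.

>>> {"name": "apply_moves", "arguments": {"commands": [[-0.3, 0.5, -1, 0.1, 0.2, 0.3], [0, 0, -2, 0, 0, 0], [0, 0, -2, 0, 0, 0], [0, 0, -0.5, 0, 0, 0], [0, 0, 0, 0, 0, 0]]}}

```text
t: 13.4
tool_pos: [0.4429, 0.2561, 0.0316]
eef_rot: [179.6, -0.3, 89.9]
contact_force: [-0.0, -0.2, 0.6]
finger_gap: 1.001
```

```bash
python3 -c "
from h import *
err([.4383,.2548,.02])"
```

```text
t 13.4 d cm [-0.46 -0.13 -1.16] rot [-0.29  0.44  0.13] F [-0.  -0.2  0.6] gap 1.001 j [-11.  37. -34. 117.  35.  36. -68.]
```

>>> {"name": "apply_moves", "arguments": {"commands": [[-0.4, -0.1, -0.5, -0.3, 0.4, 0], [0, 0, -0.5, 0, 0, 0], [0, 0, 0, 0, 0, 0]]}}

```text
t: 13.7
tool_pos: [0.4398, 0.2559, 0.0231]
eef_rot: [179.8, -0.1, 89.9]
contact_force: [-0.1, -0.0, 0.4]
finger_gap: 1.0
```

>>> {"name": "apply_moves", "arguments": {"commands": [[0, 0, 0, 0, 0, 0], [0, 0, 0, 0, 0, 0], [0, 0, 0, 0, 0, 0], [0, 0, 0, 0, 0, 0], [0, 0, 0, 0, 0, 0]], "grip": -1, "newtons": 30}}

```text
t: 14.2
tool_pos: [0.4401, 0.2562, 0.0243]
eef_rot: [179.7, -0.1, 89.9]
contact_force: [0.4, -0.0, -0.3]
finger_gap: 0.617
```

```bash
python3 -c "
from h import *
err([.4383,.2548,.02])"
```

```text
t 14.2 d cm [-0.18 -0.14 -0.43] rot [-0.09  0.26  0.14] F [ 0.4 -0.  -0.3] gap 0.617 j [-11.  38. -33. 117.  36.  35. -69.]
```

>>> {"name": "apply_moves", "arguments": {"commands": [[0, 0, 1.5, 0, 0, 0], [0, 0, 3, 0, 0, 0], [0, 0, 4, 0, 0, 0], [0, 0, 4, 0, 0, 0], [0.5, -1.5, 2, 0, 0, 0]]}}

```text
t: 14.7
tool_pos: [0.4415, 0.2414, 0.1709]
eef_rot: [-179.8, 0.0, 90.1]
contact_force: [1.2, 1.0, -1.6]
finger_gap: 0.615
```

>>> {"name": "apply_moves", "arguments": {"commands": [[1.5, -3, 0.5, 0, 0, 0], [1.7, -4, 0, 0, 0, 0], [1.7, -4.5, 0, 0, 0, 0], [1.7, -4.5, 0, 0, 0, 0], [1.7, -4.5, 0, 0, 0, 0]]}}

```text
t: 15.2
tool_pos: [0.5263, 0.0367, 0.1817]
eef_rot: [179.7, -0.3, 90.8]
contact_force: [0.9, 0.4, -1.1]
finger_gap: 0.612
```

>>> {"name": "apply_moves", "arguments": {"commands": [[1.7, -4.5, 0, 0, 0, 0], [1.7, -4.5, 0, 0, 0, 0], [1.7, -4.5, 0, 0, 0, 0], [1.5, -4, 0, 0, 0, 0], [1, -3, 0, 0, 0, 0]]}}

```text
t: 15.7
tool_pos: [0.6035, -0.1814, 0.1809]
eef_rot: [179.7, -0.2, 90.6]
contact_force: [0.6, -0.2, -0.7]
finger_gap: 0.614
```

>>> {"name": "apply_moves", "arguments": {"commands": [[0, -1, 0, 0, 0, 0], [0, 0, 0, 0, 0, 0]]}}

```text
t: 15.9
tool_pos: [0.6031, -0.1984, 0.179]
eef_rot: [179.8, -0.2, 90.1]
contact_force: [-0.4, -0.5, -1.1]
finger_gap: 0.611
```

```bash
python3 -c "
from h import *
err([.6177,-.215,.0285])"; python3 pic.py scene 160 90 500 310 2.3 p9
```

```text
t 15.9 d cm [  1.46  -1.66 -15.05] rot [-0.16  0.22 -0.08] F [-0.4 -0.5 -1.1] gap 0.611 j [ 40.  37. -41.  89.  26.  65.  -7.]
```

View pics/p9.png

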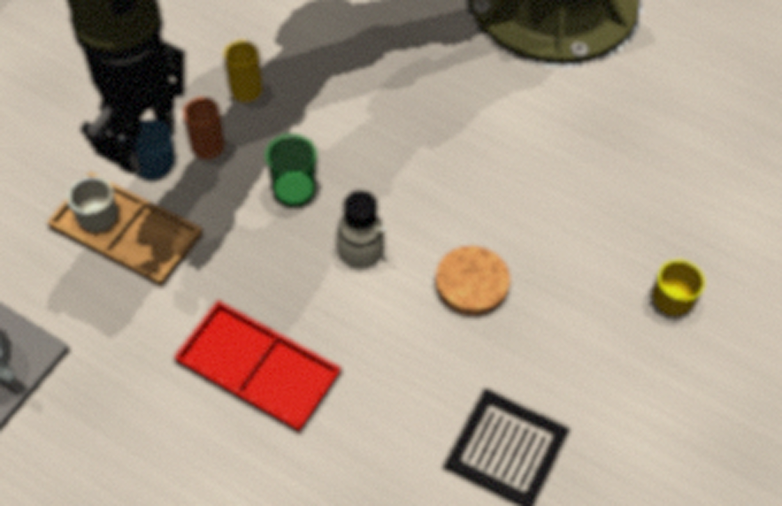

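The blue cup is held upright at (155,150) in the crop, heading for the near bay.

>>> {"name": "apply_moves", "arguments": {"commands": [[0.8, -0.8, 0, -0.2, 0.2, 0], [0.6, -0.8, 0, 0, 0, 0], [0, 0, -3, 0, 0, 0], [0, 0, -4, 0, 0, 0], [0, 0, -1.5, 0, 0, 0]]}}

```text
t: 16.45
tool_pos: [0.6198, -0.2043, 0.0964]
eef_rot: [179.6, -0.1, 90.8]
contact_force: [-0.1, -0.5, -0.9]
finger_gap: 0.614
```

```bash
python3 -c "
from h import *
err([.6177,-.215,.0285])"
```

```text
t 16.45 d cm [-0.21 -1.07 -6.79] rot [-0.07  0.45 -0.78] F [-0.1 -0.5 -0.9] gap 0.614 j [ 38.  42. -39.  91.  30.  57.  -9.]
```

>>> {"name": "apply_moves", "arguments": {"commands": [[-0.2, -1, 0, 0, 0.4, -0.8], [0, 0, -2, 0, 0, 0], [0, 0, -2, 0, 0, 0], [0, 0, 0, 0, 0, 0]]}}

```text
t: 16.85
tool_pos: [0.6181, -0.2119, 0.0568]
eef_rot: [-180.0, -0.1, 90.2]
contact_force: [-0.2, -0.1, -0.4]
finger_gap: 0.613
```

```bash
python3 -c "
from h import *
err([.6177,-.215,.0285])"
```

```text
t 16.85 d cm [-0.04 -0.31 -2.83] rot [-0.13 -0.04 -0.17] F [-0.2 -0.1 -0.4] gap 0.613 j [ 38.  45. -37.  93.  32.  53. -11.]
```

>>> {"name": "apply_moves", "arguments": {"commands": [[0, -0.3, -1, -0.1, 0, 0], [0, 0, -1, 0, 0, 0], [0, 0, -0.4, 0, 0, 0], [0, 0, 0, 0, 0, 0]]}}

```text
t: 17.25
tool_pos: [0.6202, -0.2153, 0.0353]
eef_rot: [179.8, 0.1, 90.2]
contact_force: [-0.1, 0.7, -0.6]
finger_gap: 0.614
```

```bash
python3 -c "
from h import *
err([.6177,-.215,.0285])"
```

```text
t 17.25 d cm [-0.25  0.03 -0.68] rot [ 0.06  0.23 -0.15] F [-0.1  0.7 -0.6] gap 0.614 j [ 37.  47. -36.  93.  33.  51. -12.]
```

>>> {"name": "apply_moves", "arguments": {"commands": [[-0.2, 0, -0.4, 0, 0.2, -0.2], [0, 0, 0, 0, 0, 0], [0, 0, -0.2, 0, 0, 0], [0, 0, 0, 0, 0, 0]]}}

```text
t: 17.65
tool_pos: [0.6187, -0.2153, 0.0299]
eef_rot: [179.9, 0.1, 89.9]
contact_force: [0.7, -0.3, -0.0]
finger_gap: 0.615
```

>>> {"name": "apply_moves", "arguments": {"commands": [[0, 0, -0.1, 0, 0, 0], [0, 0, 0, 0, 0, 0]]}}

```text
t: 17.85
tool_pos: [0.6188, -0.2153, 0.029]
eef_rot: [179.9, 0.1, 89.9]
contact_force: [-0.2, -0.5, -0.8]
finger_gap: 0.615
```

>>> {"name": "apply_moves", "arguments": {"commands": [[0, 0, -0.2, 0, 0, 0], [0, 0, 0, 0, 0, 0]]}}

```text
t: 18.05
tool_pos: [0.6193, -0.2155, 0.0284]
eef_rot: [179.8, 0.1, 89.9]
contact_force: [-0.3, 0.9, -1.0]
finger_gap: 0.618
```

>>> {"name": "apply_moves", "arguments": {"commands": [[0, 0, -0.2, 0, 0, 0], [0, 0, 0, 0, 0, 0]]}}

```text
t: 18.25
tool_pos: [0.6197, -0.2157, 0.0285]
eef_rot: [179.7, 0.2, 89.9]
contact_force: [0.2, 0.3, -0.8]
finger_gap: 0.619
```

>>> {"name": "apply_moves", "arguments": {"commands": [[0, 0, -0.2, 0, 0, 0], [0, 0, 0, 0, 0, 0]]}}

```text
t: 18.45
tool_pos: [0.6201, -0.2161, 0.0284]
eef_rot: [179.7, 0.3, 89.9]
contact_force: [-0.8, -0.3, -1.2]
finger_gap: 0.615
```

On the floor (z stopped at 28.4 mm, expected 28.2). I'll release and head for the brown cruet.

>>> {"name": "apply_moves", "arguments": {"commands": [[0, 0, 0, 0, 0, 0], [0, 0, 0, 0, 0, 0], [0, 0, 0, 0, 0, 0], [0, 0, 0, 0, 0, 0]], "grip": 1}}

```text
t: 18.85
tool_pos: [0.6201, -0.2161, 0.0273]
eef_rot: [179.7, 0.3, 89.9]
contact_force: [0.4, -0.2, -0.7]
finger_gap: 0.999
```

>>> {"name": "apply_moves", "arguments": {"commands": [[0, 0, 2, 0, 0, 0], [0, 0, 3, 0, 0, 0], [0, 0, 4, 0, 0, 0], [0, 0, 4, 0, 0, 0], [0, 0, 4, 0, 0, 0]]}}

```text
t: 19.35
tool_pos: [0.6148, -0.2153, 0.1943]
eef_rot: [-179.5, -0.0, 90.0]
contact_force: [-0.0, -0.6, 0.2]
finger_gap: 1.001
```

>>> {"name": "apply_moves", "arguments": {"commands": [[-2, -2, 0, 0, 0, 0], [-3, -3, 0, 0, 0, 0], [-3, -3, 0, 0, 0, 0], [-3, -3, 0, 0, 0, 0], [-3, -3, 0, 0, 0, 0]]}}

```text
t: 19.85
tool_pos: [0.4789, -0.3507, 0.2026]
eef_rot: [179.6, -0.0, 90.7]
contact_force: [-0.2, -1.1, 0.6]
finger_gap: 0.999
```

```bash
python3 -c "
from h import *
err([.438,-.391,.067])"; python3 pic.py scene 160 90 500 310 2.3 p10
```

```text
t 19.85 d cm [ -4.09  -4.03 -13.56] rot [-0.04  0.44 -0.74] F [-0.2 -1.1  0.6] gap 0.999 j [ 61.  32. -44.  93.  24.  64.  12.]
```

View pics/p10.png

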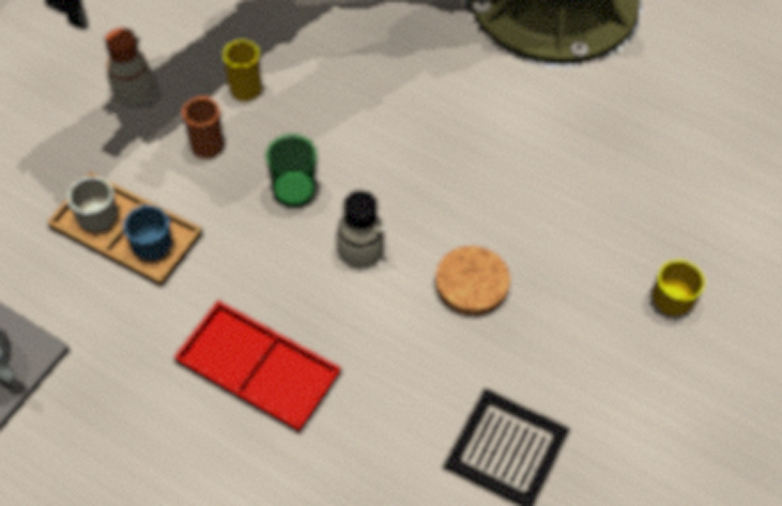

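Both cups stand in their bays: white (95,205), blue (150,232). The brown-lid cruet is at (125,65).

>>> {"name": "apply_moves", "arguments": {"commands": [[-2, -2, 0, 0, 0.4, -0.7], [-1.5, -1.5, 0, 0, 0, 0], [-0.5, -0.5, -1, 0, 0, 0], [0, 0, -2, 0, 0, 0], [0, 0, 0, 0, 0, 0]]}}

```text
t: 20.4
tool_pos: [0.4279, -0.4025, 0.1694]
eef_rot: [-179.6, 0.2, 89.0]
contact_force: [-0.1, 0.7, -0.6]
finger_gap: 1.001
```

```bash
python3 -c "
from h import *
err([.438,-.391,.067])"; python3 pic.py top 430 190 510 260 6 p11; python3 pic.py scene 170 70 250 150 6 p12
```

```text
t 20.4 d cm [  1.01   1.15 -10.24] rot [ 0.21 -0.37  0.96] F [-0.1  0.7 -0.6] gap 1.001 j [ 67.  33. -42.  97.  26.  60.  15.]
```

View pics/p11.png

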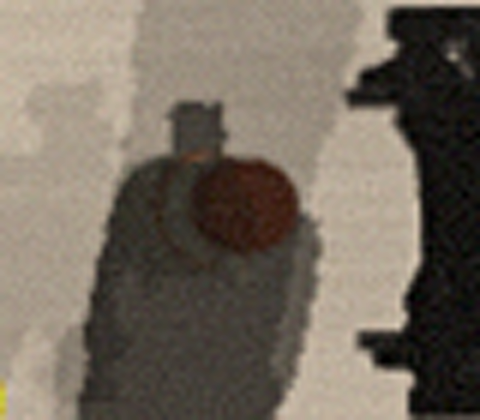

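View pics/p12.png

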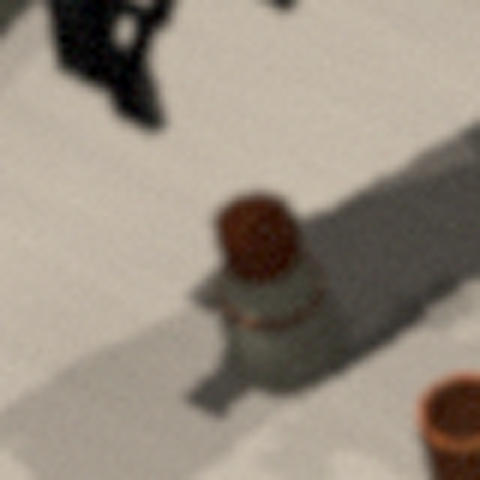

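The lid is at top-view pixel (470.7, 224.3), which matches the measurement. The open jaws are above it and slightly past it, so I'll correct and descend.

>>> {"name": "apply_moves", "arguments": {"commands": [[0.9, 1.1, 0, 0.2, -0.4, 1], [0, 0, 0, 0, 0, 0]]}}

```text
t: 20.7
tool_pos: [0.4414, -0.3892, 0.173]
eef_rot: [179.6, 0.1, 90.3]
contact_force: [-0.1, 0.3, -0.5]
finger_gap: 1.002
```

```bash
python3 -c "
from h import *
err([.438,-.391,.067])"
```

```text
t 20.7 d cm [ -0.34  -0.18 -10.6 ] rot [ 0.09  0.37 -0.33] F [-0.1  0.3 -0.5] gap 1.002 j [ 66.  33. -43.  97.  25.  60.  15.]
```

>>> {"name": "apply_moves", "arguments": {"commands": [[-0.3, -0.2, -2, 0, 0.4, -0.3], [0, 0, -2, 0, 0, 0], [0, 0, -2, 0, 0, 0], [0, 0, -1, 0, 0, 0], [0, 0, 0, 0, 0, 0]]}}

```text
t: 21.2
tool_pos: [0.4439, -0.3885, 0.1051]
eef_rot: [179.6, 0.3, 90.4]
contact_force: [0.9, -0.7, -0.0]
finger_gap: 1.0
```

```bash
python3 -c "
from h import *
err([.438,-.391,.067])"; python3 pic.py scene 170 70 250 150 6 p13
```

```text
t 21.2 d cm [-0.59 -0.25 -3.81] rot [ 0.33  0.35 -0.44] F [ 0.9 -0.7 -0. ] gap 1.0 j [ 63.  37. -40. 101.  30.  52.  11.]
```

View pics/p13.png

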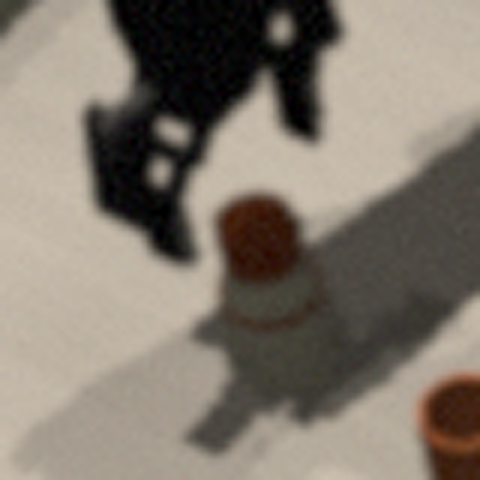

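The jaws straddle the lid: fingertips at (180,255) and (305,135), lid at (260,235). Lowering.

>>> {"name": "apply_moves", "arguments": {"commands": [[-0.6, -0.2, 0, 0.3, 0.3, -0.4], [0, 0, -1.5, 0, 0, 0], [0, 0, -1.2, 0, 0, 0], [0, 0, -0.5, 0, 0, 0], [0, 0, 0, 0, 0, 0]]}}

```text
t: 21.75
tool_pos: [0.4388, -0.3918, 0.0737]
eef_rot: [179.8, 0.2, 90.0]
contact_force: [0.7, 1.0, 0.2]
finger_gap: 0.999
```

```bash
python3 -c "
from h import *
err([.438,-.391,.067])"
```

```text
t 21.75 d cm [-0.08  0.08 -0.67] rot [0.19 0.24 0.03] F [0.7 1.  0.2] gap 0.999 j [ 63.  39. -38. 103.  32.  49.   9.]
```

>>> {"name": "apply_moves", "arguments": {"commands": [[-0.1, 0.1, -0.6, 0.2, 0.2, 0], [0, 0, 0, 0, 0, 0]]}}

```text
t: 21.95
tool_pos: [0.4378, -0.3906, 0.067]
eef_rot: [180.0, -0.0, 90.0]
contact_force: [0.3, 1.0, -0.9]
finger_gap: 1.0
```

>>> {"name": "apply_moves", "arguments": {"commands": [[0, 0, 0, 0, 0, 0], [0, 0, 0, 0, 0, 0], [0, 0, 0, 0, 0, 0], [0, 0, 0, 0, 0, 0], [0, 0, 0, 0, 0, 0]], "grip": -1, "newtons": 45}}

```text
t: 22.45
tool_pos: [0.4385, -0.3907, 0.0677]
eef_rot: [179.9, -0.0, 90.0]
contact_force: [0.2, -0.4, -2.0]
finger_gap: 0.46
```

>>> {"name": "apply_moves", "arguments": {"commands": [[0, 0, 0, 0, 0, 0], [0, 0, 0, 0, 0, 0]]}}

```text
t: 22.65
tool_pos: [0.4385, -0.3907, 0.0677]
eef_rot: [179.9, -0.0, 90.0]
contact_force: [1.1, 0.0, -0.3]
finger_gap: 0.454
```

```bash
python3 -c "
from h import *
err([.438,-.391,.067])"
```

```text
t 22.65 d cm [-0.05 -0.03 -0.07] rot [-0.    0.09  0.01] F [ 1.1  0.  -0.3] gap 0.454 j [ 63.  40. -38. 103.  32.  48.   9.]
```

>>> {"name": "apply_moves", "arguments": {"commands": [[0, 0, 1.5, 0, 0, 0], [0, 0, 3, 0, 0, 0], [0, 0, 4, 0, 0, 0], [0, 0, 4, 0, 0, 0], [0.5, 0.5, 2.5, 0, 0, 0]]}}

```text
t: 23.15
tool_pos: [0.4385, -0.3834, 0.2211]
eef_rot: [-179.6, -0.5, 90.0]
contact_force: [0.2, -0.6, -2.7]
finger_gap: 0.447
```

>>> {"name": "apply_moves", "arguments": {"commands": [[1.5, 2, 0.5, 0, 0, 0], [2, 2.8, 0, 0, 0, 0], [2.5, 3.5, 0, 0, 0, 0], [2.5, 3.5, 0, 0, 0, 0], [2.5, 3.5, 0, 0, 0, 0]]}}

```text
t: 23.65
tool_pos: [0.5478, -0.2328, 0.2359]
eef_rot: [-179.8, 0.0, 89.2]
contact_force: [1.4, -0.4, -2.3]
finger_gap: 0.451
```

```bash
python3 -c "
from h import *
err([.6835,-.0575,.0717])"; python3 pic.py scene 160 90 400 310 2.3 p14
```

```text
t 23.65 d cm [ 13.57  17.53 -16.42] rot [ 0.04 -0.18  0.79] F [ 1.4 -0.4 -2.3] gap 0.451 j [ 47.  31. -44.  90.  22.  69.  -2.]
```

View pics/p14.png

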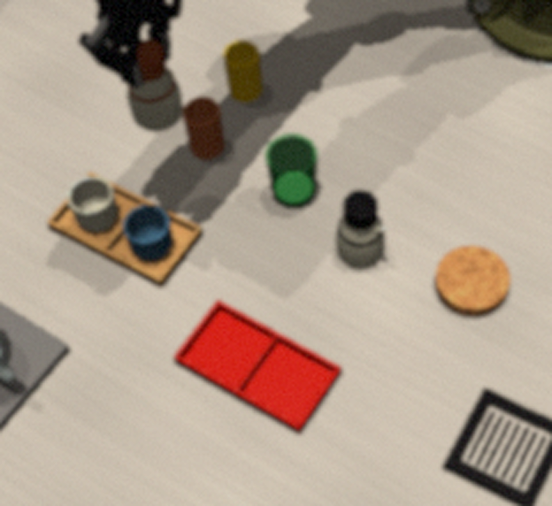

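The brown cruet is held upright by its lid at (155,90) in the crop. On to the red tray.

>>> {"name": "apply_moves", "arguments": {"commands": [[2.5, 3.3, 0, 0, -0.2, 0.8], [2.5, 3.3, 0, 0, 0, 0], [2.5, 3.3, 0, 0, 0, 0], [2, 2.5, 0, 0, 0, 0], [1, 1.2, 0, 0, 0, 0]]}}

```text
t: 24.2
tool_pos: [0.6563, -0.0834, 0.2407]
eef_rot: [179.8, -0.3, 90.8]
contact_force: [-0.6, 0.4, -3.3]
finger_gap: 0.454
```

>>> {"name": "apply_moves", "arguments": {"commands": [[0, 0, 0, 0, 0, 0], [0, 0, 0, 0, 0, 0]]}}

```text
t: 24.4
tool_pos: [0.6565, -0.0799, 0.2416]
eef_rot: [179.8, -0.5, 91.1]
contact_force: [-0.0, -0.9, -3.5]
finger_gap: 0.453
```

```bash
python3 -c "
from h import *
err([.6835,-.0575,.0717])"
```

```text
t 24.4 d cm [  2.7    2.24 -16.99] rot [-0.47  0.19 -1.11] F [-0.  -0.9 -3.5] gap 0.453 j [ 28.  36. -43.  79.  24.  74. -15.]
```

>>> {"name": "apply_moves", "arguments": {"commands": [[1.4, 1.2, 0, -0.4, 0.2, -1.1], [1.2, 1, 0, 0, 0, 0], [0, 0, -3, 0, 0, 0], [0, 0, -4, 0, 0, 0], [0, 0, -2, 0, 0, 0]]}}

```text
t: 24.9
tool_pos: [0.6816, -0.0661, 0.1552]
eef_rot: [179.7, 0.2, 89.4]
contact_force: [-1.2, -0.1, -2.8]
finger_gap: 0.451
```

```bash
python3 -c "
from h import *
err([.6835,-.0575,.0717])"
```

```text
t 24.9 d cm [ 0.19  0.86 -8.35] rot [0.2  0.31 0.56] F [-1.2 -0.1 -2.8] gap 0.451 j [ 25.  42. -40.  82.  28.  66. -20.]
```

>>> {"name": "apply_moves", "arguments": {"commands": [[0.2, 0.8, 0, 0.2, 0.3, 0.6], [0, 0, -2, 0, 0, 0], [0, 0, -2.5, 0, 0, 0], [0, 0, -0.5, 0, 0, 0], [0, 0, 0, 0, 0, 0]]}}

```text
t: 25.4
tool_pos: [0.6823, -0.0637, 0.1069]
eef_rot: [-179.9, 0.1, 89.7]
contact_force: [-0.1, 0.5, -2.9]
finger_gap: 0.453
```

```bash
python3 -c "
from h import *
err([.6835,-.0575,.0717])"; python3 pic.py scene 200 150 340 290 4 p15;python3 pic.py top 270 90 380 180 5 p16
```

```text
t 25.4 d cm [ 0.12  0.62 -3.52] rot [ 0.08 -0.13  0.26] F [-0.1  0.5 -2.9] gap 0.453 j [ 24.  45. -39.  85.  30.  62. -22.]
```

View pics/p15.png

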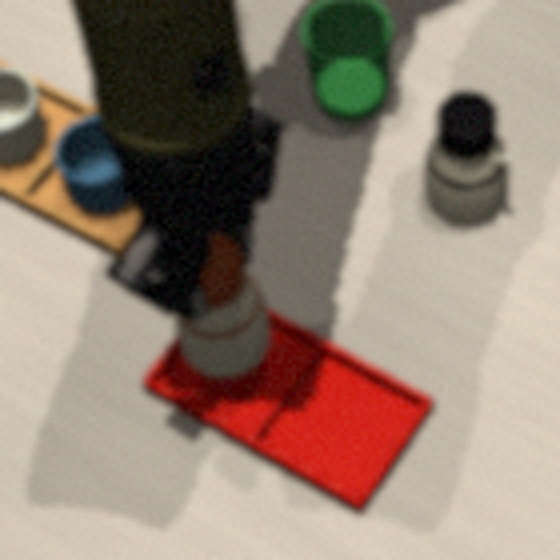

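View pics/p16.png

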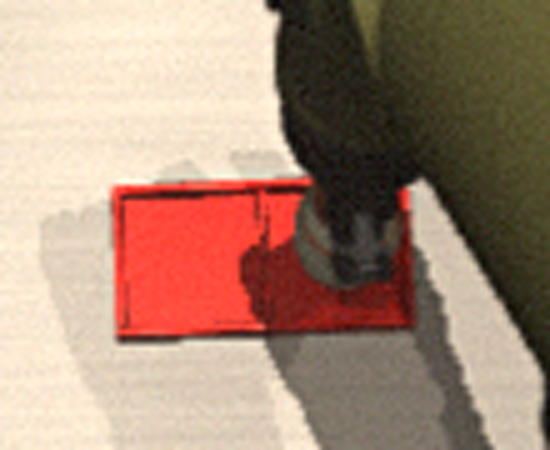

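The cruet body is over the far bay of the red tray ((225,345) scene, (350,238) top), about 6 mm short in y. I'll correct that and lower.

>>> {"name": "apply_moves", "arguments": {"commands": [[0.1, 0.6, -1, 0, -0.1, 0.2], [0, 0, -1, 0, 0, 0], [0, 0, -0.5, 0, 0, 0], [0, 0, 0, 0, 0, 0]]}}

```text
t: 25.9
tool_pos: [0.6853, -0.0564, 0.084]
eef_rot: [179.7, 0.1, 90.0]
contact_force: [-0.6, -0.1, -3.4]
finger_gap: 0.453
```

```bash
python3 -c "
from h import *
err([.6835,-.0575,.0717])"
```

```text
t 25.9 d cm [-0.18 -0.11 -1.23] rot [0.09 0.31 0.03] F [-0.6 -0.1 -3.4] gap 0.453 j [ 23.  46. -38.  86.  31.  59. -23.]
```

>>> {"name": "apply_moves", "arguments": {"commands": [[-0.2, -0.1, -0.6, 0.1, 0.3, 0], [0, 0, -0.3, 0, 0, 0], [0, 0, 0, 0, 0, 0], [0, 0, -0.2, 0, 0, 0], [0, 0, 0, 0, 0, 0]]}}

```text
t: 26.4
tool_pos: [0.6832, -0.0577, 0.072]
eef_rot: [-180.0, -0.0, 90.0]
contact_force: [-0.1, -0.1, -3.0]
finger_gap: 0.449
```

>>> {"name": "apply_moves", "arguments": {"commands": [[0, 0, -0.1, 0, 0, 0], [0, 0, 0, 0, 0, 0]]}}

```text
t: 26.6
tool_pos: [0.6837, -0.0576, 0.072]
eef_rot: [179.9, -0.0, 90.0]
contact_force: [-0.2, -0.1, -3.2]
finger_gap: 0.455
```

>>> {"name": "apply_moves", "arguments": {"commands": [[0, 0, -0.2, 0, 0, 0], [0, 0, 0, 0, 0, 0]]}}

```text
t: 26.8
tool_pos: [0.6842, -0.0577, 0.0722]
eef_rot: [179.8, 0.0, 89.9]
contact_force: [-0.4, 0.2, -2.0]
finger_gap: 0.457
```

>>> {"name": "apply_moves", "arguments": {"commands": [[0, 0, -0.2, 0, 0, 0], [0, 0, 0, 0, 0, 0]]}}

```text
t: 27.0
tool_pos: [0.6848, -0.0577, 0.072]
eef_rot: [179.7, 0.1, 89.9]
contact_force: [-0.0, -0.2, -2.8]
finger_gap: 0.454
```

>>> {"name": "apply_moves", "arguments": {"commands": [[0, 0, 0, 0, 0, 0], [0, 0, 0, 0, 0, 0], [0, 0, 0, 0, 0, 0], [0, 0, 0, 0, 0, 0]], "grip": 1}}

```text
t: 27.4
tool_pos: [0.6856, -0.0574, 0.0719]
eef_rot: [179.6, 0.0, 89.9]
contact_force: [0.4, 0.2, -0.4]
finger_gap: 1.003
```

>>> {"name": "apply_moves", "arguments": {"commands": [[0, 0, 1.5, 0, 0, 0], [0, 0, 3, 0, 0, 0], [0, 0, 4, 0, 0, 0], [0, 0, 4, 0, 0, 0], [0, 0, 2, 0, 0, 0]]}}

```text
t: 27.9
tool_pos: [0.6828, -0.057, 0.2217]
eef_rot: [180.0, -0.1, 90.0]
contact_force: [0.3, 0.4, -0.4]
finger_gap: 0.997
```

>>> {"name": "apply_moves", "arguments": {"commands": [[-2, 0, 0, 0, 0, 0], [-3, 1, 0, 0, 0, 0], [-4, 1, 0, 0, 0, 0], [-3, 1, 0, 0, 0, 0], [-3, 1, 0, 0, 0, 0]]}}

```text
t: 28.4
tool_pos: [0.5335, -0.0154, 0.2316]
eef_rot: [179.1, -0.1, 89.8]
contact_force: [0.4, 0.3, 0.7]
finger_gap: 0.998
```

```bash
python3 -c "
from h import *
err([.489,-.007,.067])"; python3 pic.py scene 160 90 400 310 2.3 p17; python3 pic.py top 280 90 380 230 4 p18
```

```text
t 28.4 d cm [ -4.45   0.84 -16.46] rot [-0.13  0.89  0.16] F [0.4 0.3 0.7] gap 0.998 j [ 30.  25. -46. 100.  20.  62. -22.]
```

View pics/p17.png

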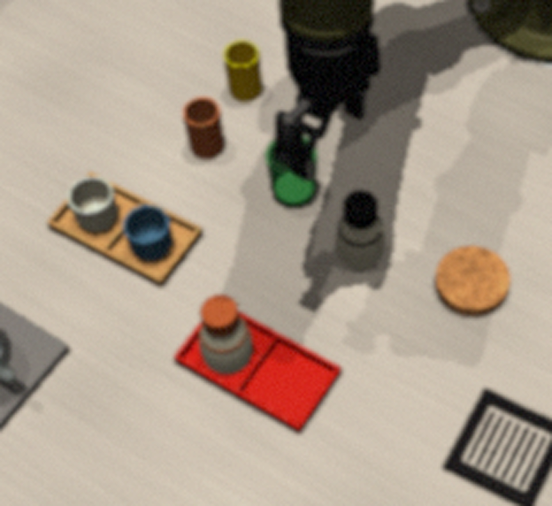

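View pics/p18.png

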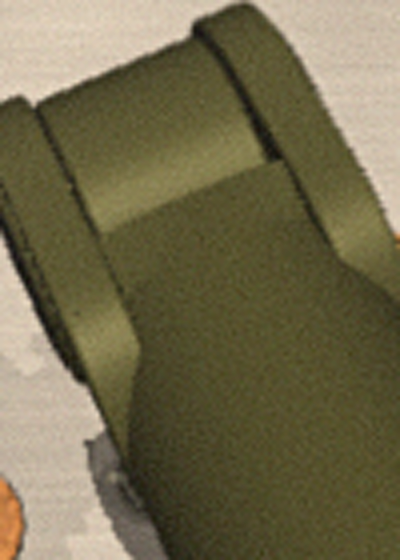

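The brown cruet stands in the far bay at (225,335) in the scene crop. The arm blocks the top view. Going to the black cruet at (0.490,-0.007).

>>> {"name": "apply_moves", "arguments": {"commands": [[-2, 0.4, 0, -0.1, 0.9, 0.1], [-1.5, 0.4, 0, 0, 0, 0], [-0.5, 0, -2, 0, 0, 0], [0, 0, -3, 0, 0, 0], [0, 0, 0, 0, 0, 0]]}}

```text
t: 29.0
tool_pos: [0.493, -0.0056, 0.1872]
eef_rot: [179.5, 0.2, 90.2]
contact_force: [-0.8, 0.2, 0.0]
finger_gap: 0.999
```

```bash
python3 -c "
from h import *
err([.490,-.007,.067])"
```

```text
t 29.0 d cm [ -0.3   -0.14 -12.02] rot [ 0.21  0.45 -0.18] F [-0.8  0.2  0. ] gap 0.999 j [ 30.  24. -46. 109.  21.  55. -26.]
```

>>> {"name": "apply_moves", "arguments": {"commands": [[-0.3, -0.1, -2, 0.2, 0.4, -0.2], [0, 0, -3, 0, 0, 0], [0, 0, -2, 0, 0, 0], [0, 0, -1, 0, 0, 0], [0, 0, 0, 0, 0, 0]]}}

```text
t: 29.5
tool_pos: [0.4968, -0.0061, 0.1121]
eef_rot: [179.4, 0.0, 89.9]
contact_force: [-1.1, -0.4, 1.0]
finger_gap: 1.001
```

```bash
python3 -c "
from h import *
err([.490,-.007,.067])"; python3 pic.py scene 270 130 370 220 6 p19
```

```text
t 29.5 d cm [-0.68 -0.09 -4.51] rot [0.04 0.62 0.05] F [-1.1 -0.4  1. ] gap 1.001 j [ 26.  30. -41. 115.  28.  45. -32.]
```

View pics/p19.png

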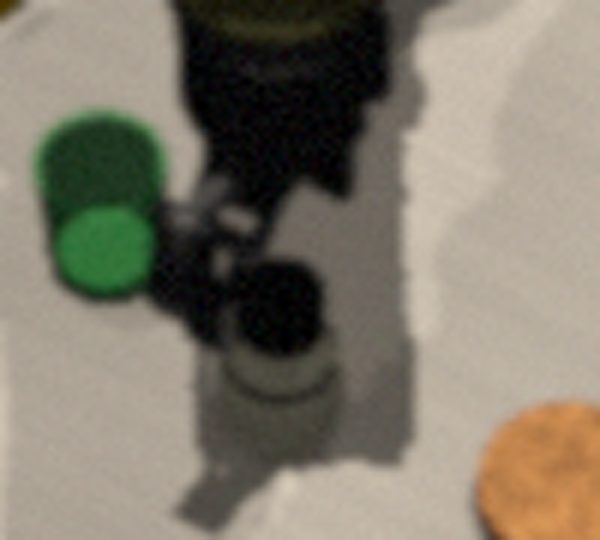

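The fingertips at (205,330) and (335,190) straddle the black lid at (280,305). Lowering after an x correction.

>>> {"name": "apply_moves", "arguments": {"commands": [[-0.6, -0.1, 0, 0, 0.6, 0], [-0.2, 0, -1.5, 0, 0, 0], [-0.1, 0, -1.5, 0, 0, 0], [0, 0, -0.7, 0, 0, 0], [0, 0, 0, 0, 0, 0]]}}

```text
t: 30.05
tool_pos: [0.491, -0.0072, 0.0807]
eef_rot: [179.5, 0.1, 89.9]
contact_force: [0.7, 0.2, 0.1]
finger_gap: 0.998
```

```bash
python3 -c "
from h import *
err([.490,-.007,.067])"
```

```text
t 30.05 d cm [-0.1   0.02 -1.37] rot [0.11 0.5  0.12] F [0.7 0.2 0.1] gap 0.998 j [ 24.  32. -39. 117.  31.  41. -35.]
```

>>> {"name": "apply_moves", "arguments": {"commands": [[-0.1, 0, -0.7, 0.1, 0.5, 0], [0, 0, -0.6, 0, 0, 0], [0, 0, 0, 0, 0, 0]]}}

```text
t: 30.35
tool_pos: [0.4911, -0.0072, 0.0685]
eef_rot: [179.9, 0.0, 89.9]
contact_force: [-0.4, -0.6, 0.1]
finger_gap: 0.997
```

```bash
python3 -c "
from h import *
err([.490,-.007,.067])"
```

```text
t 30.35 d cm [-0.11  0.02 -0.15] rot [0.02 0.1  0.14] F [-0.4 -0.6  0.1] gap 0.997 j [ 23.  33. -38. 118.  32.  40. -36.]
```

>>> {"name": "apply_moves", "arguments": {"commands": [[-0.1, 0, -0.1, 0, 0.1, 0], [0, 0, 0, 0, 0, 0], [0, 0, 0, 0, 0, 0], [0, 0, 0, 0, 0, 0], [0, 0, 0, 0, 0, 0]], "grip": -1, "newtons": 45}}

```text
t: 30.85
tool_pos: [0.4901, -0.0071, 0.0679]
eef_rot: [180.0, 0.0, 89.9]
contact_force: [-0.0, -0.5, -1.8]
finger_gap: 0.454
```

>>> {"name": "apply_moves", "arguments": {"commands": [[0, 0, 0, 0, 0, 0], [0, 0, 0, 0, 0, 0], [0, 0, 0, 0, 0, 0]]}}

```text
t: 31.15
tool_pos: [0.49, -0.0072, 0.0679]
eef_rot: [-180.0, 0.0, 89.9]
contact_force: [-1.0, -0.2, 0.1]
finger_gap: 0.456
```

>>> {"name": "apply_moves", "arguments": {"commands": [[0, 0, 1.5, 0, 0, 0], [0, 0, 3, 0, 0, 0], [0, 0, 4, 0, 0, 0], [0, 0, 4, 0, 0, 0], [0.5, 0.5, 2, 0, 0, 0]]}}

```text
t: 31.65
tool_pos: [0.4903, -0.0028, 0.2136]
eef_rot: [-179.3, -0.0, 89.9]
contact_force: [0.7, 0.5, -2.7]
finger_gap: 0.457
```

>>> {"name": "apply_moves", "arguments": {"commands": [[2, 0.8, 0, 0, 0, 0], [3, 0.8, 0, 0, 0, 0], [4, 0.8, 0, 0, 0, 0], [4, 0.8, 0, 0, 0, 0], [3, 0.3, 0, 0, 0, 0]]}}

```text
t: 32.15
tool_pos: [0.6529, 0.0317, 0.2174]
eef_rot: [-179.5, 0.3, 89.8]
contact_force: [0.2, -0.1, -1.4]
finger_gap: 0.455
```

>>> {"name": "apply_moves", "arguments": {"commands": [[1, 0, 0, 0, 0, 0], [0, 0, 0, 0, 0, 0]]}}

```text
t: 32.35
tool_pos: [0.6659, 0.0325, 0.2147]
eef_rot: [-179.4, 0.2, 89.8]
contact_force: [-0.5, 0.2, -3.0]
finger_gap: 0.453
```

```bash
python3 -c "
from h import *
err([.6815,.0225,.0719])"; python3 pic.py scene 160 90 400 310 2.3 p20
```

```text
t 32.35 d cm [  1.56  -1.   -14.28] rot [ 0.2  -0.59  0.24] F [-0.5  0.2 -3. ] gap 0.453 j [ 18.  38. -42.  79.  26.  73. -27.]
```

View pics/p20.png

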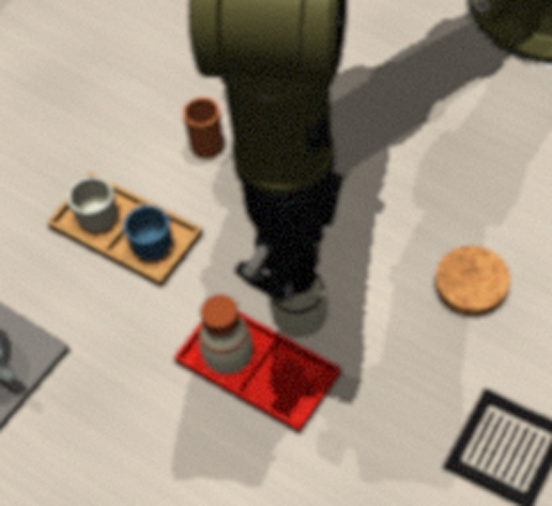

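The black cruet hangs upright above the near bay at (300,300), clear of the brown one at (225,335).

>>> {"name": "apply_moves", "arguments": {"commands": [[1.5, -1, 0, 0.2, -0.6, 0.2], [0, 0, -2, 0, 0, 0], [0, 0, -3, 0, 0, 0], [0, 0, -2, 0, 0, 0], [0, 0, 0, 0, 0, 0]]}}

```text
t: 32.9
tool_pos: [0.6753, 0.0211, 0.1434]
eef_rot: [-179.9, 0.1, 90.0]
contact_force: [-0.7, 0.3, -2.7]
finger_gap: 0.453
```

```bash
python3 -c "
from h import *
err([.6815,.0225,.0719])"
```

```text
t 32.9 d cm [ 0.62  0.14 -7.15] rot [ 0.11 -0.14 -0.04] F [-0.7  0.3 -2.7] gap 0.453 j [ 18.  42. -41.  84.  29.  65. -28.]
```

>>> {"name": "apply_moves", "arguments": {"commands": [[0.6, 0.1, -0.5, 0.1, -0.1, 0], [0, 0, -2, 0, 0, 0], [0, 0, -2, 0, 0, 0], [0, 0, -0.7, 0, 0, 0], [0, 0, 0, 0, 0, 0]]}}

```text
t: 33.4
tool_pos: [0.6834, 0.0221, 0.0957]
eef_rot: [179.6, -0.0, 90.0]
contact_force: [0.0, 0.5, -1.5]
finger_gap: 0.456
```

```bash
python3 -c "
from h import *
err([.6815,.0225,.0719])"; python3 pic.py scene 200 150 340 290 4 p21
```

```text
t 33.4 d cm [-0.19  0.04 -2.38] rot [-0.02  0.36  0.01] F [ 0.   0.5 -1.5] gap 0.456 j [ 17.  45. -39.  86.  31.  60. -30.]
```

View pics/p21.png

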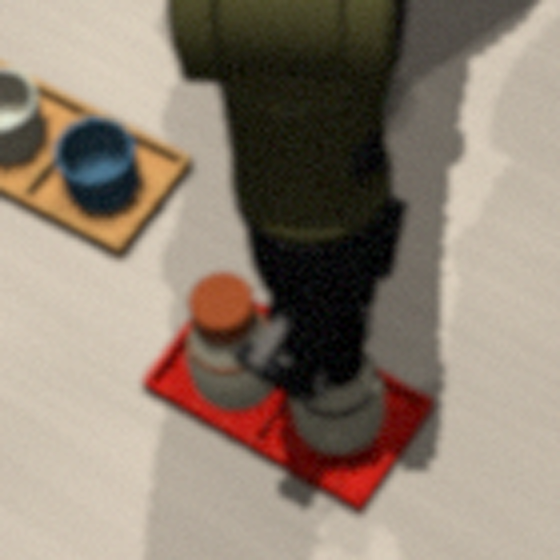

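The black cruet body is over the near bay at (335,410). Lowering the last 24 mm.

>>> {"name": "apply_moves", "arguments": {"commands": [[-0.2, 0, -1, 0, 0.4, 0], [0, 0, -0.7, 0, 0, 0], [0, 0, -0.4, 0, 0, 0], [0, 0, 0, 0, 0, 0]]}}

```text
t: 33.85
tool_pos: [0.683, 0.0226, 0.0766]
eef_rot: [179.8, -0.0, 90.0]
contact_force: [0.2, 0.1, -2.4]
finger_gap: 0.453
```

```bash
python3 -c "
from h import *
err([.6815,.0225,.0719])"
```

```text
t 33.85 d cm [-0.15 -0.01 -0.47] rot [-0.04  0.22  0.03] F [ 0.2  0.1 -2.4] gap 0.453 j [ 17.  46. -39.  87.  32.  58. -30.]
```

>>> {"name": "apply_moves", "arguments": {"commands": [[-0.1, 0, -0.3, 0, 0.2, 0], [0, 0, 0, 0, 0, 0], [0, 0, -0.2, 0, 0, 0], [0, 0, 0, 0, 0, 0]]}}

```text
t: 34.25
tool_pos: [0.6825, 0.0229, 0.0721]
eef_rot: [179.9, -0.1, 90.0]
contact_force: [0.0, 0.4, -2.3]
finger_gap: 0.453
```

>>> {"name": "apply_moves", "arguments": {"commands": [[0, 0, -0.1, 0, 0, 0], [0, 0, 0, 0, 0, 0]]}}

```text
t: 34.45
tool_pos: [0.6827, 0.0232, 0.0721]
eef_rot: [179.9, -0.1, 90.0]
contact_force: [-0.2, -1.0, -2.5]
finger_gap: 0.452
```

>>> {"name": "apply_moves", "arguments": {"commands": [[0, 0, -0.2, 0, 0, 0], [0, 0, 0, 0, 0, 0]]}}

```text
t: 34.65
tool_pos: [0.683, 0.0235, 0.0723]
eef_rot: [179.8, -0.1, 90.0]
contact_force: [1.0, 0.0, -3.5]
finger_gap: 0.452
```

On the floor (72.1 mm, expected 71.9). I'll release, then go to the copper measure.

>>> {"name": "apply_moves", "arguments": {"commands": [[0, 0, -0.1, 0, 0, 0], [0, 0, 0, 0, 0, 0], [0, 0, 0, 0, 0, 0], [0, 0, 0, 0, 0, 0], [0, 0, 0, 0, 0, 0]], "grip": 1}}

```text
t: 35.15
tool_pos: [0.6836, 0.0235, 0.071]
eef_rot: [179.7, -0.1, 90.0]
contact_force: [0.0, 0.2, 0.6]
finger_gap: 0.999
```

>>> {"name": "apply_moves", "arguments": {"commands": [[0, 0, 1.5, 0, 0, 0], [0, 0, 3, 0, 0, 0], [0, 0, 4, 0, 0, 0], [0, 0, 4, 0, 0, 0], [0, 0, 1, 0, 0, 0]]}}

```text
t: 35.65
tool_pos: [0.6815, 0.0238, 0.2121]
eef_rot: [179.9, -0.2, 90.0]
contact_force: [-0.5, 1.5, 0.6]
finger_gap: 1.0
```

>>> {"name": "apply_moves", "arguments": {"commands": [[-2, -2, 0, 0, 0, 0], [-3, -4, 0, 0, 0, 0], [-3, -4, 0, 0, 0, 0], [-3, -4, 0, 0, 0, 0], [-3, -4, 0, 0, 0, 0]]}}

```text
t: 36.15
tool_pos: [0.5415, -0.149, 0.2189]
eef_rot: [179.3, -0.5, 90.8]
contact_force: [1.2, -0.9, 0.2]
finger_gap: 0.999
```

```bash
python3 -c "
from h import *
err([.460,-.253,.035])"; python3 pic.py scene 160 90 400 310 2.3 p22;python3 pic.py top 280 90 450 230 4 p23
```

```text
t 36.15 d cm [ -8.15 -10.4  -18.39] rot [-0.47  0.69 -0.82] F [ 1.2 -0.9  0.2] gap 0.999 j [ 43.  29. -46.  97.  22.  63.  -9.]
```

View pics/p22.png

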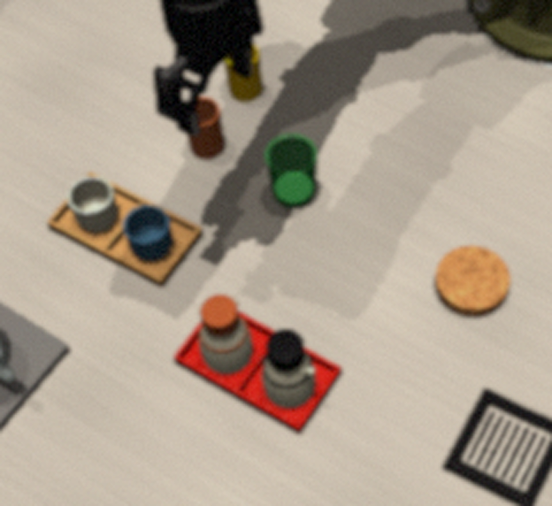

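View pics/p23.png

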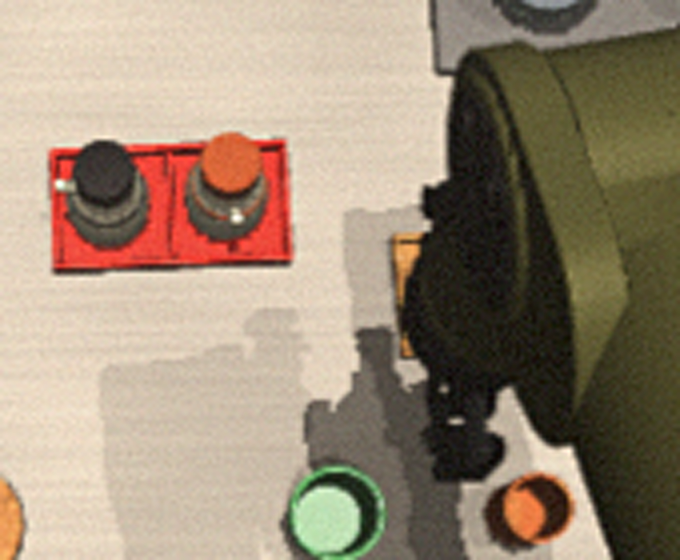

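Both cruets stand in the red tray ((225,335) and (288,370) in the scene crop). The copper measure's rim is at top-view pixel (414.1,216.7) and scene pixel (248.1,138.5). I'll refine its position from these.

```bash
python3 -c "
from h import *
t=cam('top');s=cam('scene')
print(plane(t,(414.1,216.7),.07),plane(s,(248.1,138.5),.07))
P=[[.461,-.253,.07],[.461,-.253,.0]]
print(proj(t,P),proj(s,P))
err([.461,-.253,.035])"
```

```text
[[ 0.46053486 -0.24944336  0.07      ]] [[ 0.46187016 -0.24844101  0.07      ]]
[[415.46371788 216.48609301]
 [409.25014912 218.2301828 ]] [[246.9710235  137.61165303]
 [249.71805899 153.06881975]]
t 36.35 d cm [ -8.12 -10.34 -18.39] rot [-0.46  0.69 -0.58] F [0.4 0.8 0.1] gap 1.005 j [ 43.  29. -46.  97.  22.  63.  -9.]
```

>>> {"name": "apply_moves", "arguments": {"commands": [[-3, -4, 0, -0.5, 0.7, -0.6], [-3, -3.5, 0, 0, 0, 0], [-1.5, -1.5, 0, 0, 0, 0], [0, 0, 0, 0, 0, 0]]}}

```text
t: 36.75
tool_pos: [0.4711, -0.2326, 0.2209]
eef_rot: [179.7, -0.1, 90.7]
contact_force: [0.6, -0.1, -0.6]
finger_gap: 1.0
```

```bash
python3 -c "
from h import *
err([.461,-.250,.032])"
```

```text
t 36.75 d cm [ -1.01  -1.74 -18.89] rot [-0.15  0.28 -0.74] F [ 0.6 -0.1 -0.6] gap 1.0 j [ 56.  26. -47. 102.  21.  62.   2.]
```

>>> {"name": "apply_moves", "arguments": {"commands": [[-1, -1.7, 0, -0.1, 0.3, -0.7], [0, 0, -3, 0, 0, 0], [0, 0, -4, 0, 0, 0], [0, 0, -2.5, 0, 0, 0], [0, 0, 0, 0, 0, 0]]}}

```text
t: 37.25
tool_pos: [0.4709, -0.2407, 0.1268]
eef_rot: [179.4, -0.1, 90.8]
contact_force: [0.1, 0.2, 0.4]
finger_gap: 1.004
```

```bash
python3 -c "
from h import *
err([.461,-.250,.032])"; python3 pic.py scene 200 90 300 180 6 p24
```

```text
t 37.25 d cm [-0.99 -0.93 -9.48] rot [-0.14  0.64 -0.77] F [0.1 0.2 0.4] gap 1.004 j [ 53.  32. -43. 109.  28.  50.  -3.]
```

View pics/p24.png

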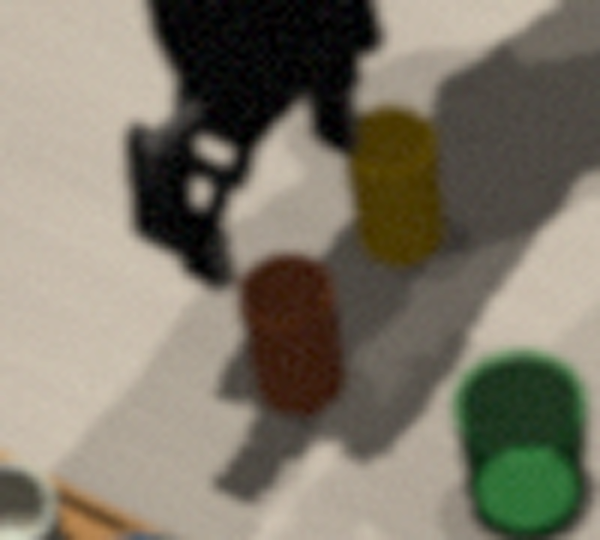

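The gripper is above the copper measure at (290,330). The yellow look-alike at (400,185) is behind it, about 24 mm beyond the far finger.

>>> {"name": "apply_moves", "arguments": {"commands": [[-0.9, -0.9, 0, -0.1, 0.6, -0.8], [-0.1, 0, -1, 0, 0, 0], [0, 0, -1, 0, 0, 0], [0, 0, 0, 0, 0, 0]]}}

```text
t: 37.7
tool_pos: [0.4652, -0.2491, 0.1112]
eef_rot: [179.5, 0.1, 90.1]
contact_force: [-0.9, -0.6, -0.2]
finger_gap: 0.999
```

```bash
python3 -c "
from h import *
err([.461,-.250,.032])"; python3 pic.py scene 200 90 300 180 6 p25
```

```text
t 37.7 d cm [-0.42 -0.09 -7.92] rot [ 0.15  0.47 -0.08] F [-0.9 -0.6 -0.2] gap 0.999 j [ 53.  33. -42. 110.  29.  48.  -4.]
```

View pics/p25.png

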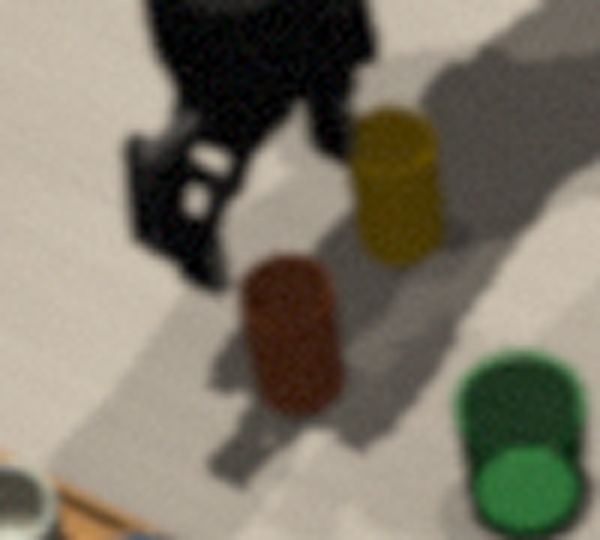

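The fingertip midpoint (278,220), projected down 54 mm, lands on the rim centre (290,290), so it is aligned. Descending.

>>> {"name": "apply_moves", "arguments": {"commands": [[-0.4, -0.1, -1, 0.1, 0.5, 0], [-0.1, 0, -2, 0, 0, 0], [-0.1, 0, -2, 0, 0, 0], [0, 0, -1, 0, 0, 0], [0, 0, 0, 0, 0, 0]]}}

```text
t: 38.25
tool_pos: [0.4593, -0.2509, 0.0496]
eef_rot: [180.0, 0.1, 90.0]
contact_force: [-0.1, -0.1, -0.1]
finger_gap: 1.001
```

```bash
python3 -c "
from h import *
err([.461,-.250,.032])"
```

```text
t 38.25 d cm [ 0.17  0.09 -1.76] rot [ 0.12  0.04 -0.04] F [-0.1 -0.1 -0.1] gap 1.001 j [ 50.  37. -38. 114.  35.  41.  -9.]
```

>>> {"name": "apply_moves", "arguments": {"commands": [[0.1, 0.1, -0.8, 0.1, 0, 0], [0, 0, -0.8, 0, 0, 0], [0, 0, 0, 0, 0, 0]]}}

```text
t: 38.55
tool_pos: [0.4611, -0.25, 0.0333]
eef_rot: [179.9, 0.0, 90.0]
contact_force: [0.4, -0.6, -0.3]
finger_gap: 0.999
```

>>> {"name": "apply_moves", "arguments": {"commands": [[0, 0, 0, 0, 0, 0], [0, 0, 0, 0, 0, 0], [0, 0, 0, 0, 0, 0], [0, 0, 0, 0, 0, 0], [0, 0, 0, 0, 0, 0]], "grip": -1, "newtons": 30}}

```text
t: 39.05
tool_pos: [0.4618, -0.2503, 0.0344]
eef_rot: [179.8, 0.1, 90.0]
contact_force: [0.7, 1.0, -1.2]
finger_gap: 0.518
```

>>> {"name": "apply_moves", "arguments": {"commands": [[0, 0, 0, 0, 0, 0], [0, 0, 0, 0, 0, 0]]}}

```text
t: 39.25
tool_pos: [0.4617, -0.2504, 0.0344]
eef_rot: [179.8, 0.1, 90.0]
contact_force: [0.0, -0.5, -1.6]
finger_gap: 0.514
```

>>> {"name": "apply_moves", "arguments": {"commands": [[0, 0, 1.5, 0, 0, 0], [0, 0, 3, 0, 0, 0], [0, 0, 4, 0, 0, 0], [0, 0, 4, 0, 0, 0], [0, 0.5, 3, 0, 0, 0]]}}

```text
t: 39.75
tool_pos: [0.4575, -0.244, 0.1896]
eef_rot: [-179.6, -0.3, 90.1]
contact_force: [-0.4, -0.9, -2.2]
finger_gap: 0.514
```

>>> {"name": "apply_moves", "arguments": {"commands": [[0.5, 2, 0, 0, 0, 0], [1, 3.5, 0, 0, 0, 0], [1.5, 4.5, 0, 0, 0, 0], [1.5, 4.5, 0, 0, 0, 0], [1.5, 4.5, 0, 0, 0, 0]]}}

```text
t: 40.25
tool_pos: [0.5182, -0.0573, 0.1942]
eef_rot: [-180.0, 0.2, 89.1]
contact_force: [1.0, 0.2, -1.8]
finger_gap: 0.518
```

>>> {"name": "apply_moves", "arguments": {"commands": [[1.5, 4.5, 0, 0, 0, 0], [1.5, 4.5, 0, 0, 0, 0], [1.5, 4.5, 0, 0, 0, 0], [1.5, 4.5, 0, 0, 0, 0], [1.5, 4.5, 0, 0, 0, 0]]}}

```text
t: 40.75
tool_pos: [0.5942, 0.1759, 0.1937]
eef_rot: [-179.9, 0.3, 88.9]
contact_force: [1.3, -0.5, -0.8]
finger_gap: 0.52
```

>>> {"name": "apply_moves", "arguments": {"commands": [[1, 3.5, 0, 0, 0, 0], [1, 2.5, 0, 0, 0, 0], [0, 1, 0, 0, 0, 0], [0, 0, 0, 0, 0, 0]]}}

```text
t: 41.15
tool_pos: [0.6125, 0.2582, 0.192]
eef_rot: [-179.8, 0.1, 89.5]
contact_force: [-0.4, 0.3, -1.0]
finger_gap: 0.519
```

```bash
python3 -c "
from h import *
err([.620,.260,.0384])"; python3 pic.py scene 160 90 500 310 2.3 p26
```

```text
t 41.15 d cm [  0.75   0.18 -15.36] rot [ 0.08 -0.25  0.47] F [-0.4  0.3 -1. ] gap 0.519 j [ -2.  39. -42.  82.  27.  70. -48.]
```

View pics/p26.png

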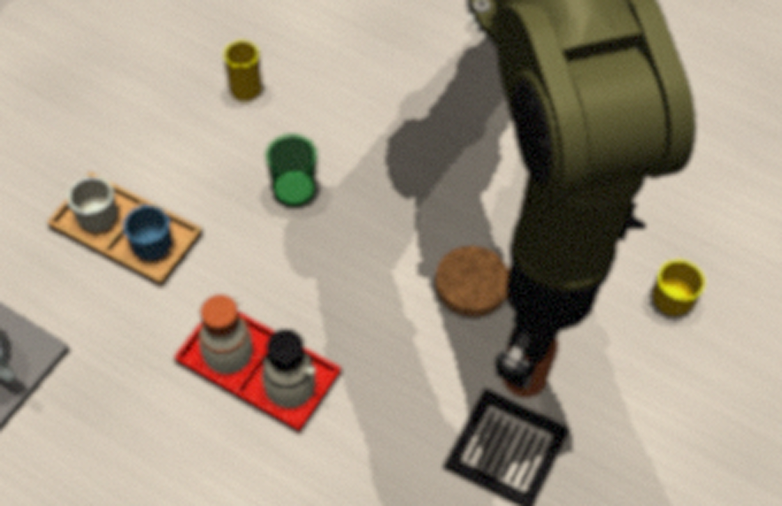

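The measure is held upright above the drip tray at (530,365). Lowering.

>>> {"name": "apply_moves", "arguments": {"commands": [[0.7, 0.2, 0, 0.1, -0.2, 0.5], [0, 0, -3, 0, 0, 0], [0, 0, -4, 0, 0, 0], [0, 0, -1.5, 0, 0, 0], [0, 0, 0, 0, 0, 0]]}}

```text
t: 41.7
tool_pos: [0.6239, 0.2488, 0.1069]
eef_rot: [179.7, 0.3, 89.5]
contact_force: [0.3, -0.6, -0.7]
finger_gap: 0.52
```

```bash
python3 -c "
from h import *
err([.620,.260,.0384])"
```

```text
t 41.7 d cm [-0.39  1.12 -6.85] rot [0.28 0.28 0.54] F [ 0.3 -0.6 -0.7] gap 0.52 j [ -2.  44. -40.  87.  31.  60. -51.]
```

>>> {"name": "apply_moves", "arguments": {"commands": [[-0.4, 1.1, 0, 0.3, 0.3, 0.5], [0, 0.1, -1.5, 0, 0, 0], [0, 0, -2, 0, 0, 0], [0, 0, -0.5, 0, 0, 0], [0, 0, 0, 0, 0, 0]]}}

```text
t: 42.2
tool_pos: [0.6226, 0.2627, 0.0706]
eef_rot: [179.6, -0.3, 89.9]
contact_force: [0.4, 0.2, -1.5]
finger_gap: 0.521
```

```bash
python3 -c "
from h import *
err([.620,.260,.0384])"; python3 pic.py scene 330 220 430 320 5 p27; python3 pic.py top 190 120 260 200 6 p28
```

```text
t 42.2 d cm [-0.26 -0.27 -3.22] rot [-0.26  0.38  0.09] F [ 0.4  0.2 -1.5] gap 0.521 j [ -4.  46. -39.  89.  33.  57. -52.]
```

View pics/p27.png

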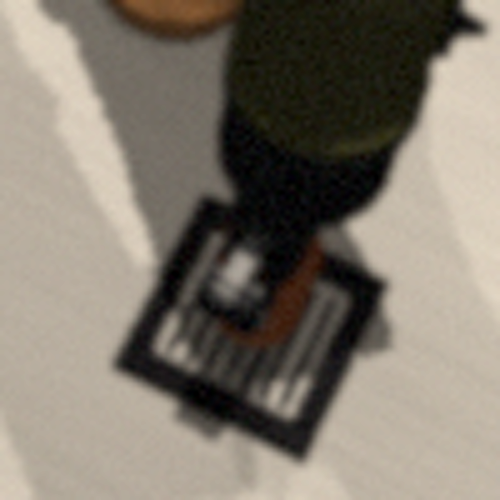

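View pics/p28.png

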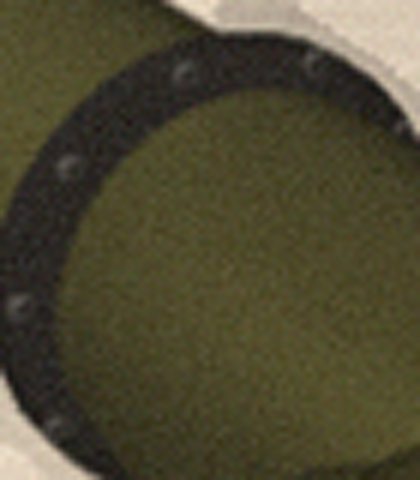

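The foot of the measure at (265,330) is over the striped floor, whose centre is about (250,330). Setting it down.

>>> {"name": "apply_moves", "arguments": {"commands": [[-0.3, -0.3, -1, -0.2, 0.4, 0], [0, 0, -1, 0, 0, 0], [0, 0, -0.6, 0, 0, 0], [0, 0, 0, 0, 0, 0]]}}

```text
t: 42.7
tool_pos: [0.6203, 0.2598, 0.0449]
eef_rot: [179.9, -0.1, 89.9]
contact_force: [0.4, 0.5, -1.1]
finger_gap: 0.516
```

```bash
python3 -c "
from h import *
err([.620,.260,.0384])"
```

```text
t 42.7 d cm [-0.03  0.02 -0.65] rot [-0.1   0.12  0.12] F [ 0.4  0.5 -1.1] gap 0.516 j [ -4.  47. -38.  90.  34.  54. -53.]
```

>>> {"name": "apply_moves", "arguments": {"commands": [[0, 0, -0.4, 0, 0, 0], [0, 0, 0, 0, 0, 0], [0, 0, -0.2, 0, 0, 0], [0, 0, 0, 0, 0, 0]]}}

```text
t: 43.1
tool_pos: [0.6206, 0.2603, 0.0386]
eef_rot: [179.9, -0.1, 89.9]
contact_force: [0.2, -0.6, -0.9]
finger_gap: 0.518
```

>>> {"name": "apply_moves", "arguments": {"commands": [[0, 0, -0.1, 0, 0, 0], [0, 0, 0, 0, 0, 0]]}}

```text
t: 43.3
tool_pos: [0.6209, 0.2607, 0.0384]
eef_rot: [179.8, -0.2, 89.9]
contact_force: [0.8, -0.8, -0.9]
finger_gap: 0.517
```

>>> {"name": "apply_moves", "arguments": {"commands": [[0, 0, -0.2, 0, 0, 0], [0, 0, 0, 0, 0, 0]]}}

```text
t: 43.5
tool_pos: [0.6212, 0.2611, 0.0387]
eef_rot: [179.7, -0.2, 89.9]
contact_force: [-0.4, -0.9, -0.9]
finger_gap: 0.516
```

>>> {"name": "apply_moves", "arguments": {"commands": [[0, 0, -0.2, 0, 0, 0], [0, 0, 0, 0, 0, 0]]}}

```text
t: 43.7
tool_pos: [0.6217, 0.2617, 0.0385]
eef_rot: [179.6, -0.2, 89.9]
contact_force: [-0.1, 0.5, -2.0]
finger_gap: 0.519
```

Seated at 38.5 mm (expected 38.4). I'll release and retreat clear.

>>> {"name": "apply_moves", "arguments": {"commands": [[0, 0, 0, 0, 0, 0], [0, 0, 0, 0, 0, 0], [0, 0, 0, 0, 0, 0], [0, 0, 0, 0, 0, 0]], "grip": 1}}

```text
t: 44.1
tool_pos: [0.6218, 0.2616, 0.0377]
eef_rot: [179.6, -0.2, 89.9]
contact_force: [0.5, -0.1, 0.6]
finger_gap: 0.999
```

>>> {"name": "apply_moves", "arguments": {"commands": [[0, 0, 1.5, 0, 0, 0], [0, 0, 3, 0, 0, 0], [0, 0, 4, 0, 0, 0], [0, 0, 4, 0, 0, 0], [0, 0, 4, 0, 0, 0]]}}

```text
t: 44.6
tool_pos: [0.6178, 0.2594, 0.2048]
eef_rot: [-179.8, -0.0, 90.0]
contact_force: [1.1, -0.7, -0.9]
finger_gap: 1.001
```

>>> {"name": "apply_moves", "arguments": {"commands": [[-1, 3, 2, 0, 0, 0], [-2, 4, 1, 0, 0, 0], [-2, 4, 0, 0, 0, 0], [-2, 3, 0, 0, 0, 0], [-1, 2, 0, 0, 0, 0]]}}

```text
t: 45.1
tool_pos: [0.5393, 0.4213, 0.2512]
eef_rot: [179.4, -0.5, 89.4]
contact_force: [0.5, 0.5, -0.0]
finger_gap: 0.993
```

>>> {"name": "apply_moves", "arguments": {"commands": [[0, 0, 0, 0, 0, 0], [0, 0, 0, 0, 0, 0], [0, 0, 0, 0, 0, 0]]}}

```text
t: 45.4
tool_pos: [0.5356, 0.4255, 0.2545]
eef_rot: [179.4, -0.7, 89.8]
contact_force: [0.3, 0.1, -0.3]
finger_gap: 0.997
```

```bash
python3 pic.py scene 160 90 500 310 2.3 p29;python3 pic.py top 150 110 490 280 2.3 p30
```

View pics/p29.png

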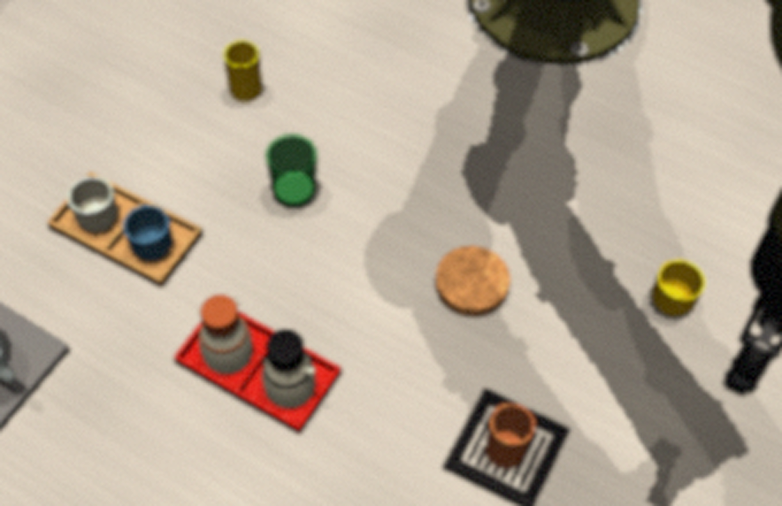

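View pics/p30.png

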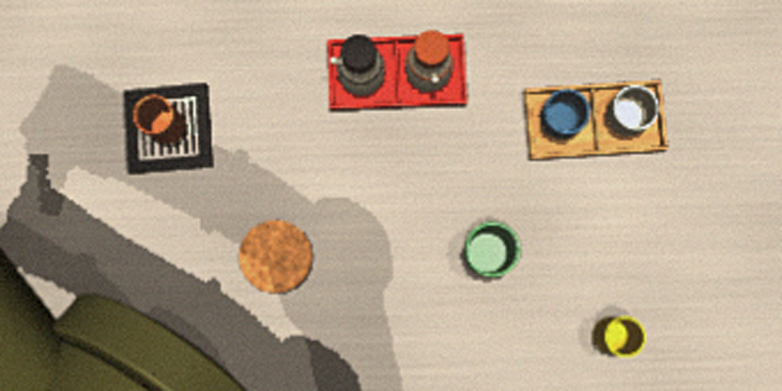

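All five pieces are upright in their bays. In the top crop they are: white (635,108), blue (565,112), brown (430,60), black (360,65), copper (155,115). The tumbler (492,249), coasters (276,256) and both yellow pieces are at their first-picture pixels in the views that show them. Handing in.

```bash
python3 -c "
from plant import job,monitor
print(job.job_done()); print(monitor.sense()['t'])"
```

```text
the job is handed in; nothing more can be done
None
the job is handed in; nothing more can be done
```

The job is done and handed in at about 45.5 s of the 136 s allowed. I placed the white cup and then the blue cup in the pale tray, the brown and then the black cruet in the red tray, and the copper measure in the black drip tray.

**Setting down:** I lowered each piece until the gripper stopped going down, within about 0.5 mm of the height expected for the tray floor, before opening. The wrist force reading showed no clear rise at touchdown, so I went by the height.

**Last pictures:** Both cameras show all five pieces upright in their bays with the gripper clear. The tumbler, coasters and the yellow look-alike measure are where they started in both views. The yellow look-alike cup is unmoved in the scene view, but the arm hid it in the last top picture.

**Disagreements:** The two cameras differed by about 1–6 mm on positions, so I averaged them or used clearer rim points. The arm drifted up to about 17 mm after fast moves, and I corrected that before each grasp and placement.

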